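# Load the press shuttle and slide it home to its detent

### The arm

A 6-joint arm with a two-finger parallel gripper is mounted at the origin on a cart in front of the work surface, level with it; the furniture and walls round the work are solid. World frame = base frame: x ahead of the robot, y to its left, z up, the work surface at z = 0. Lengths are in m, angles in rad, forces in N, time in s.
With the tool pointing down it reaches from about 0.35 to 0.975 m from the base axis. Payload 17.4 kg.
Tool frame: the origin (TCP) lies at the very end of the fingers, on their centre line; the grasp point (between the pads) lies 19 mm behind it; z points along the fingers, y is the line along which they close (so a half turn about z gives the same grasp; the last joint's range is limited). The gripper opens to 85 mm and grips with 20 to 120 N. Pads are 22 mm wide; open, the fingers measure 114 mm over their backs; the gripper's body (76 mm by 85 mm) begins 54 mm behind the grasp point. The pads swing forward as they close: fully open they stand 13 mm farther back than shut.
Start: joints at [1.067, 0.116, 1.442, -0, 1.584, -0.038], TCP at [0.303, 0.603, 0.231] pointing down, gripper open.
Joint ranges: [-2.83, 2.83], [-0.83, 2.19], [0.07, 2.5], [-1.14, 4.28], [0.01, 3], [-2.97, 2.97]. Speed limits (rad/s): [1.89, 1.89, 2.22, 3.14, 3.14, 3.14].

### API

Orientations are given as a rotation vector (axis times angle).
In Python, from plant import telemetry, optics, manip, finder gives the robot as it stands. The module is installed in compiled form; this text tells all that it offers.
- The arm moves only by the tool carry_out, never from a script. Its argument "motion" is a list of rows, each an object of numbers: "tx", "ty", "tz": the shift along the tool's x, y, z in units of 30 mm (1.0 is 30 mm); "ax", "ay", "az": the turn, a rotation vector about the tool's x, y, z in units of 6 degrees (1.0 is 6 degrees); "hand": the opening, from -1 (shut) to 1 (fully open). A call has 1 to 5 rows; each row shifts and turns the commanded pose from where the row before left it, along the tool's axes as they then stand; what a row does not reach is not made up. A row lasts 1/10 s, in which the tool goes at most 50 mm and 8.59 degrees, less where a joint would pass 70% of its speed; a pose out of reach is approached as far as the arm can. A call is refused whole if a number of a shift passes 1 or a number of a turn 1, either way. A call with a gripper value outside its range is refused whole. The fingers move at their own pace and stop on an object; "grip_force" is the grip in N (left out, the last holds). Time passes only in rows, so rows that do not move let the fingers close. It gives the time, the measured TCP pose, the force, the opening and the grip force at its end, in the units of the state.
- telemetry.sense(): the state, without advancing time (a new reading comes with each control period).
- optics.get_image(name): name is "side" or "top"; returns a dict with "pixels" (480x640x3 uint8, red, green, blue), "K" (3x3 intrinsics, pixels), "cam_to_world" (4x4, takes a point from camera to world coordinates). Camera axes: x right, y up, looking along -z (the intrinsics and any distortion apply to the point x, -y, -z); pixel columns grow to the right and rows downward; lengths in m; the calibration is good to about 2 mm. A picture is of the moment at which its call begins. There is no depth.
- manip.sign_off(): hands the job in; it is judged then, once.
Trained networks look in the newest picture that a camera, given by its name, has taken for a name from the list of things; names that differ only in an ending like _2 or _b are one class to them, and where a whole thing is asked for, a point or a joint stands for the part that bears it (a point fixed in the world has none). Each returns a list of dicts, best first, with "p" (0 to 1); they miss things now and then, are a little off and sometimes report something else, mostly with a low value. They report only what shows in the picture. A call takes as long as a camera call. They do not tell look-alikes from the thing itself.
- finder.look_for(camera, target): "at" ([column, row] in pixels, amid what is visible of it).
- finder.outline_of(camera, target): "mask" (480x640 bool, what is visible of it) and "at" ([column, row] in pixels, amid what is visible of it).
The state is a dict: "time_s": time; "q": joint angles; "joint_velocities": joint speeds; "effort": joint torques, N m; "tool_pos": TCP position; "tool_rot": TCP orientation; "wrist_force": force on the tool from outside, world axes, zero at the start; "ft_torque": the same for the moment, N m; "opening": opening from 0.0 (shut) to 1.0 (fully open); "grasp_force": force on a finger pad.
Only numpy, scipy, OpenCV 4.12 (cv2) and the standard library are available. Lean on these libraries where they do the work, as an engineer would, in place of code of your own. Each camera call takes 0.05 s, during which the arm holds its last target. There are 200 camera calls.

### The job

Get the next bearing ready for pressing: on the pulled-out shuttle of the green arbor press, thread the aluminium housing (flange down), then the ball bearing, then the brass press driver (wide end down) over the locating post, each fully home on the one below. Then push the shuttle, the plate with the black knob, under the ram until the spring detent drops in; move it steadily, without slamming it, and let go. Do not knock or shift the other things on the bench.

Things in the scene. Friction and masses are not known exactly. Their poses are not given: they have to be found in the camera images.
- press: Green arbor press, fixed. Origin on the bench straight below the ram; x = the way the shuttle is pushed in, z up. Head x -0.046..0.093, y +-0.044 (lever to y 0.070), z 0.168..0.321; ram's foot 143 mm above the bench. Shuttle bed in front: x -0.30..0.05, 102 mm wide, side gibs 46 mm high; the detent plunger sticks out of the right gib at x -0.075 to y -0.088, z 0.041.
- shuttle (a joint): Travel of the shuttle plate along the bed, m: 0 = pulled fully out towards the robot, 0.150 = under the ram with the detent pin in its notch, end stop at 0.1515. It stays where it is left (drag about 1 N; about 9 N more to climb over the detent).
- detent (a joint): Position of the sprung detent pin with the red pull knob, m: under 0.0005 = pin out (shuttle not yet at it, or pin fully in the notch), about 0.004 = pushed back by the crest of the shuttle's strip.
- post_base (a point): On the shuttle: the axis of the locating post at the face of the round steel nest plate (72 mm across, 50 mm above the bench), where the housing's underside comes to rest; axes as the press. The steel post stands 56 mm above this point, 18 mm in diameter, its top 12 mm tapered.
- shuttle_knob (a point): On the shuttle: centre of the black ball knob, 28 mm in diameter, 85 mm above the bench on a 10 mm stem, 115 mm behind the post (towards the robot).
- housing: Turned aluminium bearing housing, standing flange down. Flange 66 mm across and 8 mm high, body above it 56 mm across, 26 mm high in all; bore through the floor 20 mm, cavity above 44 mm (the bearing rests on its rim). Origin at the centre of the underside, z up.
- bearing: Ball bearing with black seals, lying flat: 47 mm across, bore 20 mm, 14 mm high. Origin at the centre of the underside, z up.
- driver: Brass press driver, standing wide end down: skirt 45 mm across and 12 mm high, shank above it 32 mm across, 36 mm high in all, bore 20 mm right through. Origin at the centre of the underside, z up.
- bench_vice: Blue bench vice, fixed, an obstacle beside the parts: in its own frame x -0.121..0.062, y +-0.050, 114 mm high above the bench.
- v_block: Bystander: grey steel V block, 50 x 51 x 42 mm high; origin at the centre of its underside.
- dropper_bottle: Bystander: brown dropper bottle with a black pipette top, 33 mm across, 102 mm high, easily tipped; origin at the centre of its underside.
- coupling: Bystander: small aluminium shaft coupling on end, 25 x 28 x 34 mm high; origin at the centre of its underside.
- bolt_m12: Bystander: hex bolt standing on its head, 22 mm across the head, 53 mm high; origin at the centre of its underside.
- nut_m12: Bystander: hex nut, 22 mm across, 10 mm high; origin at the centre of its underside.
Things that resemble listed ones, but are neither listed nor needed, are in the scene too. Leave any turquoise look-alike of the housing alone.

How it is judged:
On the way, in this order (a step that is already met when the one before it is completed fails the run):
1. the housing sits flat on the nest plate, over the post, with the shuttle still out (horizontal distance between housing and post_base below 0.004 m and z of housing in the frame of post_base between -0.003 and 0.003 m and angle between housing's own z axis and vertical below 0.08 rad and value of joint shuttle below 0.08 m), for 0.2 s.
2. the bearing is over the post, flat on the housing (horizontal distance between each of housing, bearing and post_base below 0.004 m and z of housing in the frame of post_base between -0.003 and 0.003 m and angle between each of housing, bearing's own z axis and vertical below 0.08 rad and z of bearing in the frame of post_base between 0.023 and 0.029 m), for 0.2 s.
3. the driver is over the post, flat on the bearing, with the shuttle still out (all of step 2 and horizontal distance between driver and post_base below 0.004 m and z of driver in the frame of post_base between 0.037 and 0.043 m and angle between driver's own z axis and vertical below 0.08 rad and value of joint shuttle below 0.08 m), for 0.2 s.
At the end, for the whole second after the job is handed in: The shuttle rests under the ram (travel over 148.5 mm), the detent pin out again in its notch (within 1 mm); on the post stand housing, bearing and driver, each on the one below, within 3 mm in height, 4 mm off the axis, 0.08 rad of level, at rest (all of step 2 and horizontal distance between driver and post_base below 0.004 m and z of driver in the frame of post_base between 0.037 and 0.043 m and angle between driver's own z axis and vertical below 0.08 rad and value of joint shuttle above 0.1485 m and value of joint detent below 0.001 m and velocity of joint shuttle between -0.01 and 0.01 m/s and linear speed of each of housing, bearing, driver below 0.02 m/s); the robot touches nothing.
It fails at once if the shuttle is slammed (faster than 0.45 m/s) (velocity of joint shuttle above 0.45 m/s).
It fails at once if a bystander is shifted by more than 20 mm or tipped over (distance of any of v_block, dropper_bottle, coupling, bolt_m12, nut_m12 from where it was at the start of the episode above 0.02 m or angle between any of v_block, dropper_bottle, coupling, bolt_m12, nut_m12's own z axis and vertical above 0.4 rad).
It also fails if it takes over 69 s, if anything falls off the work surface, if the arm or the gripper's body presses on something with over 40 N, if the wrist force passes 120 N, or if a joint passes its speed limit or range.

## Working session

There is one attempt and no reset: what is moved stays moved. The work goes in short steps, Python scripts to look and compute and a tool call to move; the robot and the scene stay as the last step left them, time stands still between calls to the robot, and variables do not carry over. Pictures are saved under pics/ and viewed, at most 10 in all, crops included, and the job is handed in when it is done.

Besides the shell and the picture viewer there is one more tool, called after "Request:" in YAML: its name, and indented under it one key for each argument. carry_out: Moves the arm, as the interface text tells. Its arguments: {"type":"object","properties":{"motion":{"type":"array"},"grip_force":{"type":"number"}},"required":["motion"]}

```bash
mkdir -p pics
cat > h.py <<'E'
import numpy as np, cv2
from plant import telemetry, optics, manip, finder
def ray(im,uv):
    K=np.array(im["K"]);T=np.array(im["cam_to_world"])
    d=np.linalg.inv(K)@[uv[0],uv[1],1]; d=T[:3,:3]@[d[0],-d[1],-d[2]]
    return T[:3,3],d
def atz(im,uv,z):
    o,d=ray(im,uv); return o+d*(z-o[2])/d[2]
def proj(im,P):
    K=np.array(im["K"]);T=np.array(im["cam_to_world"])
    p=T[:3,:3].T@(np.array(P)-T[:3,3]); p=K@[p[0],-p[1],-p[2]]; return p[:2]/p[2]
def save(im,n): cv2.imwrite("pics/"+n,cv2.cvtColor(im["pixels"],cv2.COLOR_RGB2BGR))
E
python3 - <<'E'
from h import *
print({k:(np.round(v,3).tolist()) for k,v in telemetry.sense().items()})
for c in("top","side"):
    im=optics.get_image(c); save(im,c+"0.png")
    print(c,im.keys(),np.round(im["K"],1).tolist(),np.round(im["cam_to_world"],3).tolist())
    for t,z in [("press",.2),("shuttle_knob",.085),("housing",.026),("bearing",.014),("driver",.036),("bench_vice",.1),("v_block",.042),("dropper_bottle",.1),("coupling",.034),("bolt_m12",.05),("nut_m12",.01)]:
        for r in finder.look_for(c,t)[:3]:
            print(t,np.round(r["at"]),round(r["p"],2),np.round(atz(im,r["at"],z),3))
E
```

```text
{'time_s': 0.0, 'q': [1.067, 0.116, 1.442, -0.0, 1.584, -0.038], 'joint_velocities': [0.001, 0.001, 0.001, 0.002, 0.001, 0.0], 'effort': [-0.001, -73.196, -63.251, -0.0, 0.006, 0.0], 'tool_pos': [0.303, 0.603, 0.231], 'tool_rot': [-0.725, -3.057, 0.002], 'wrist_force': [0.243, -0.457, -0.18], 'ft_torque': [0.036, 0.019, -0.009], 'grasp_force': 0.0, 'opening': 0.998}
top dict_keys(['pixels', 'K', 'cam_to_world']) [[617.5, 0.0, 315.6], [0.0, 617.5, 239.4], [0.0, 0.0, 1.0]] [[0.028, 0.985, -0.17, 0.177], [-1.0, 0.026, -0.013, 0.11], [-0.008, 0.171, 0.985, 1.871], [0.0, 0.0, 0.0, 1.0]]
press [431. 187.] 0.93 [ 0.624 -0.186  0.2  ]
shuttle_knob [429. 230.] 0.81 [ 0.523 -0.2    0.085]
housing [246. 255.] 0.58 [0.444 0.341 0.026]
bearing [292. 233.] 0.48 [0.516 0.207 0.014]
bearing [307. 208.] 0.4 [0.598 0.162 0.014]
driver [345. 223.] 0.6 [0.547 0.046 0.036]
driver [283. 191.] 0.17 [0.643 0.238 0.036]
bench_vice [347. 219.] 0.32 [0.548 0.041 0.1  ]
v_block [248. 251.] 0.62 [0.452 0.336 0.042]
v_block [305. 207.] 0.54 [0.592 0.168 0.042]
dropper_bottle [272. 270.] 0.66 [0.392 0.255 0.1  ]
coupling [260. 215.] 0.59 [0.567 0.305 0.034]
coupling [273. 269.] 0.57 [0.401 0.26  0.034]
bolt_m12 [281. 192.] 0.58 [0.635 0.242 0.05 ]
side dict_keys(['pixels', 'K', 'cam_to_world']) [[461.6, 0.0, 323.7], [0.0, 461.6, 237.1], [0.0, 0.0, 1.0]] [[-0.743, -0.37, 0.557, 1.087], [0.669, -0.383, 0.638, 0.797], [-0.023, 0.846, 0.532, 0.66], [0.0, 0.0, 0.0, 1.0]]
press [162. 204.] 0.63 [ 0.766 -0.098  0.2  ]
press [410. 298.] 0.26 [0.627 0.468 0.2  ]
shuttle_knob [230. 212.] 0.9 [ 0.577 -0.154  0.085]
housing [412. 299.] 0.81 [0.452 0.35  0.026]
housing [532. 304.] 0.67 [0.287 0.531 0.026]
bearing [346. 287.] 0.62 [0.514 0.213 0.014]
driver [284. 261.] 0.68 [0.572 0.063 0.036]
v_block [297. 291.] 0.84 [0.624 0.176 0.042]
dropper_bottle [398. 264.] 0.87 [0.458 0.31  0.1  ]
nut_m12 [265. 299.] 0.42 [0.669 0.118 0.01 ]
```

View pics/side0.png

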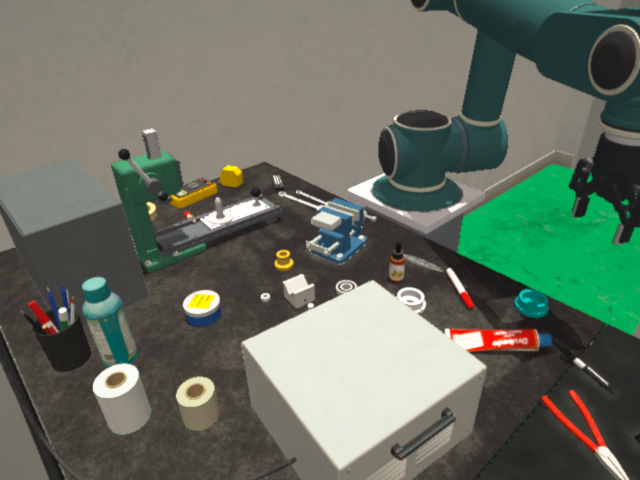

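```bash
python3 -c "
import cv2;a=cv2.imread('pics/top0.png');cv2.imwrite('pics/top0c.png',cv2.resize(a[130:300,210:470],(780,510),interpolation=cv2.INTER_CUBIC))"
```

```text
(no output)
```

View pics/top0c.png

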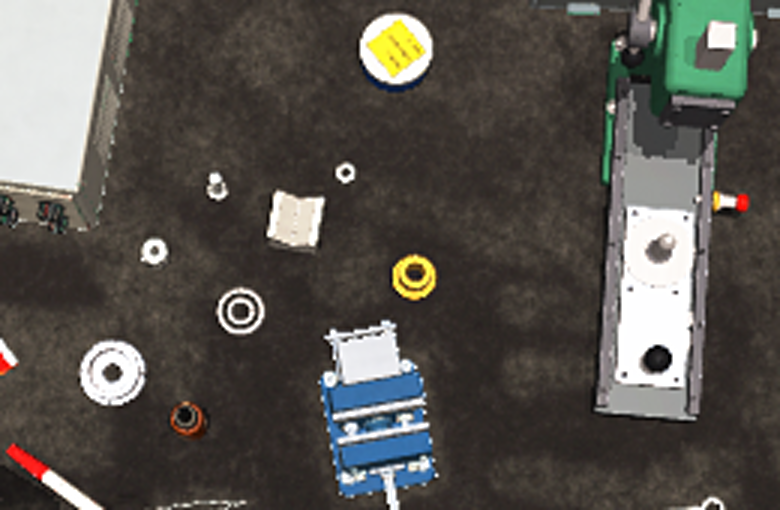

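The side view shows the aluminium housing at about (410,298), the turquoise look-alike at (532,304), the bearing at (346,287), the brass driver at (284,261), the post at (219,205) and the knob at (256,192). The top crop agrees: housing (248,254), bearing (290,233), driver (348,222), post (432,211), knob (429,249). Candidates for the housing are the aluminium one at (410,298) and the turquoise one at (532,304), and I choose the aluminium one. For the bearing, the only other ring is the coupling at top (261,213).

```bash
cat > fit.py <<'E'
from h import *
from scipy.optimize import least_squares
M={"housing":[(33,0),(33,8),(28,8),(28,26)],"bearing":[(23.5,0),(23.5,14)],"driver":[(22.5,0),(22.5,12),(16,12),(16,36)],"dropper_bottle":[(16.5,0),(16.5,60),(8,102)]}
A=np.linspace(0,2*np.pi,72)
def sil(im,prof,x,y,z=0):
    P=np.array([[x+r/1e3*np.cos(a),y+r/1e3*np.sin(a),z+h/1e3] for r,h in prof for a in A])
    p=np.array([proj(im,q) for q in P],np.float32)
    m=cv2.moments(cv2.convexHull(p)); return np.array([m["m10"],m["m01"]])/m["m00"],m["m00"]
def fit(ims,name,x0,z=0):
    c={}
    for n,im in ims.items():
        best=None
        for r in finder.outline_of(n,name):
            h=cv2.convexHull(np.argwhere(r["mask"])[:,::-1].astype(np.float32)); m=cv2.moments(h)
            if m["m00"]<5: continue
            u=np.array([m["m10"],m["m01"]])/m["m00"]; s,a=sil(im,M[name],*x0,z)
            if np.linalg.norm(u-s)<15 and (best is None or r["p"]>best[2]): best=(u,m["m00"]/a,r["p"])
        if best: c[n]=best
    out={}
    for k in list(c)+["both"]:
        ns=list(c) if k=="both" else [k]
        s=least_squares(lambda v:np.concatenate([sil(ims[n],M[name],v[0],v[1],z)[0]-c[n][0] for n in ns]),x0,diff_step=1e-4)
        out[k]=np.round(s.x,4).tolist()
    print(name,out,{n:(np.round(v[0],1).tolist(),round(v[1],2),round(v[2],2)) for n,v in c.items()}); return out
E
python3 - <<'E'
from fit import *
ims={c:optics.get_image(c) for c in("top","side")}
for n,x in [("housing",(.448,.345)),("bearing",(.515,.21)),("driver",(.55,.045)),("dropper_bottle",(.40,.262))]: fit(ims,n,x)
for n in("bench_vice","v_block"):
  for c,im in ims.items():
    for r in finder.outline_of(c,n)[:2]:
        ys,xs=np.where(r["mask"]); print(n,c,round(r["p"],2),xs.min(),xs.max(),ys.min(),ys.max())
g=lambda c,x,y,w,h,s:cv2.resize(cv2.cvtColor(ims[c]["pixels"],cv2.COLOR_RGB2BGR)[y:y+h,x:x+w],(w*s,h*s),interpolation=cv2.INTER_CUBIC)
a=np.zeros((600,800,3),np.uint8)
a[:300,:400]=g("side",195,175,80,60,5); a[:300,400:]=g("top",395,200,80,60,5)
a[300:,:400]=g("side",370,250,80,60,5); a[300:,400:]=g("side",270,240,80,60,5)
cv2.imwrite("pics/c1.png",a)
E
```

```text
housing {'top': [0.449, 0.3435], 'side': [0.4373, 0.3383], 'both': [0.4434, 0.3415]} {'top': ([246.6, 254.2], 0.85, 0.73), 'side': ([411.9, 299.3], 0.66, 0.87)}
bearing {'top': [0.5158, 0.2133], 'side': [0.5105, 0.2053], 'both': [0.5138, 0.2096]} {'top': ([289.9, 233.6], 0.89, 0.71), 'side': ([344.7, 287.1], 0.64, 0.57)}
driver {'top': [0.5567, 0.0379], 'side': [0.5554, 0.0357], 'both': [0.5563, 0.0371]} {'top': ([347.3, 222.1], 0.87, 0.67), 'side': ([283.0, 261.2], 0.78, 0.55)}
dropper_bottle {'top': [0.399, 0.2601], 'side': [0.4024, 0.2631], 'both': [0.4002, 0.2613]} {'top': ([272.5, 270.0], 0.88, 0.49), 'side': ([396.7, 264.9], 0.83, 0.72)}
v_block top 0.68 300 318 193 213
v_block top 0.33 341 354 216 229
v_block side 0.93 283 314 276 307
```

View pics/c1.png

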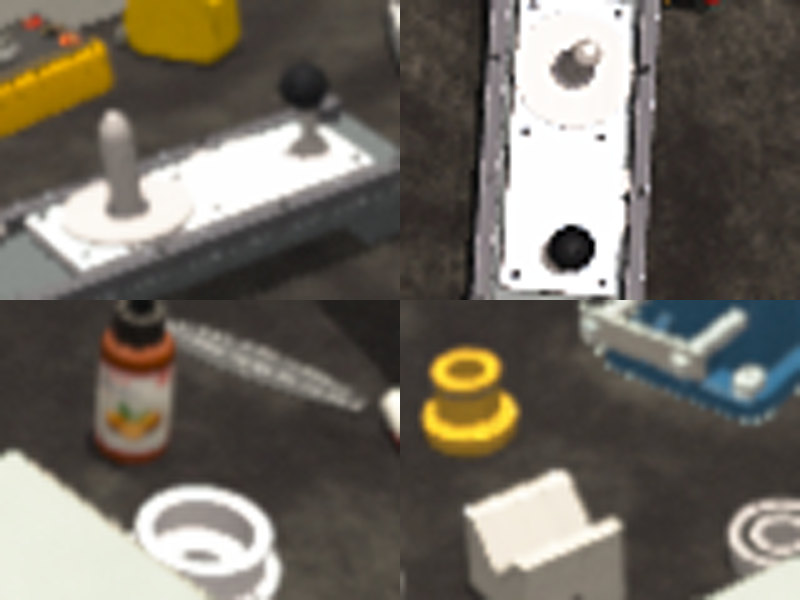

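Run:
```python
from fit import *
from scipy.spatial.transform import Rotation as R
ims={c:optics.get_image(c) for c in("top","side")}
s=telemetry.sense(); Rm=R.from_rotvec(s["tool_rot"]).as_matrix(); print(np.round(Rm,3).tolist())
T,S=ims["top"],ims["side"]
obs={"tip":((432.6,208.6),(217.3,197.2),.105),"nest":((429.4,213.8),(220,216.6),.05),"knob":((429.0,249.2),(255.2,191.6),.085)}
for k,(a,b,z) in obs.items():
    f=lambda v:np.concatenate([proj(T,v)-a,proj(S,v)-b]); r=least_squares(f,[.6,-.2,z])
    print(k,"top",np.round(atz(T,a,z),4),"side",np.round(atz(S,b,z),4),"tri",np.round(r.x,4),np.round(r.fun,1))
# refined knob: dark blob in top
g=cv2.cvtColor(T["pixels"],cv2.COLOR_RGB2GRAY)[240:260,418:440]; ys,xs=np.where(g<90); print("knob blob",xs.mean()+418,ys.mean()+240,len(xs))
for z in(.06,.114):
  for p in[(325,335),(396,322),(435,480)]: print("vice",z,np.round(atz(T,(210+p[0]/3,130+p[1]/3),z),3))
for p in[(584,310),(690,370),(745,315)]: print("vice side px",np.round(atz(S,(270+(p[0]-400)/5,240+(p[1]-300)/5),.1),3),np.round(atz(S,(270+(p[0]-400)/5,240+(p[1]-300)/5),.0),3))
```

```text
[[-0.893, 0.449, 0.0], [0.449, 0.893, -0.0], [-0.0, -0.0, -1.0]]
tip top [ 0.5835 -0.2068  0.105 ] side [ 0.5754 -0.2125  0.105 ] tri [ 0.5808 -0.2048  0.11  ] [-0.4  0.5 -0.5 -0.1]
nest top [ 0.5799 -0.207   0.05  ] side [ 0.5798 -0.2066  0.05  ] tri [ 0.5797 -0.2069  0.0499] [-0.  0. -0. -0.]
knob top [ 0.4662 -0.1994  0.085 ] side [ 0.4623 -0.2036  0.085 ] tri [ 0.4656 -0.1987  0.0879] [-0.   0.1 -0.1 -0. ]
knob blob 429.5853658536585 250.390243902439 82
vice 0.06 [0.484 0.125 0.06 ]
vice 0.06 [0.499 0.055 0.06 ]
vice 0.06 [0.343 0.013 0.06 ]
vice 0.114 [0.475 0.124 0.114]
vice 0.114 [0.49  0.056 0.114]
vice 0.114 [0.338 0.016 0.114]
vice side px [0.541 0.115 0.1  ] [ 0.444 -0.007  0.   ]
vice side px [0.539 0.183 0.1  ] [0.441 0.073 0.   ]
vice side px [0.492 0.168 0.1  ] [0.386 0.056 0.   ]
```

The crop confirms the choice. The white-metal housing at side (410,298) is flange down and partly hidden by the box, the driver stands wide end down, and the post tip is at top (432.6,208.6), side (217.3,197.2). I'm starting the reach.

Request:
carry_out:
  motion:
    - {"az":1,"tz":0.3,"hand":1}
    - {"az":1,"tz":0.3,"hand":1}
    - {"az":1,"tz":0.3,"hand":1}
    - {"az":1,"tz":0.3,"hand":1}
    - {"az":1,"tz":0.3,"hand":1}
  grip_force: 40

```text
$.motion[0]: bad value
```

Request:
carry_out:
  motion:
    - {"az":1,"tz":0.3,"hand":1}
    - {"az":1,"tz":0.3,"hand":1}
    - {"az":1,"tz":0.3,"hand":1}
    - {"az":1,"tz":0.3,"hand":1}
    - {"az":1,"tz":0.3,"hand":1}

```text
$.motion[0]: bad value
```

Request:
carry_out:
  motion:
    - {"az":0.55,"hand":1}
    - {"hand":1}

```text
$.motion[0]: bad value
```

Request:
carry_out:
  motion:
    - {"tx":-0.95,"ty":0.53,"hand":1}
    - {"tx":-0.95,"ty":0.53,"hand":1}
    - {"tx":-0.95,"ty":0.53,"hand":1}
    - {"tx":-0.95,"ty":0.53,"hand":1}
    - {"tx":-0.95,"ty":0.53,"hand":1}

```text
$.motion[0]: bad value
```

Request:
carry_out:
  motion:
    - {"tx":-0.95,"ty":0.53,"hand":1}
    - {"tx":-0.95,"ty":0.53,"hand":1}
    - {"tx":-0.95,"ty":0.53,"hand":1}
    - {"tx":-0.95,"ty":0.53,"hand":1}
    - {"hand":1}

```text
$.motion[0]: bad value
```

Request:
carry_out:
  motion:
    - {"tx":0,"ty":0,"tz":0.3,"ax":0,"ay":0,"az":1,"hand":1}
    - {"tx":0,"ty":0,"tz":0.3,"ax":0,"ay":0,"az":1,"hand":1}
    - {"tx":0,"ty":0,"tz":0.3,"ax":0,"ay":0,"az":1,"hand":1}
    - {"tx":0,"ty":0,"tz":0.3,"ax":0,"ay":0,"az":1,"hand":1}
    - {"tx":0,"ty":0,"tz":0.3,"ax":0,"ay":0,"az":1,"hand":1}
  grip_force: 40

```text
time_s: 2.5
tool_pos: [0.3032, 0.6031, 0.1859]
tool_rot: [1.497, 2.762, 0.0]
wrist_force: [0.4, -0.5, -0.2]
opening: 1.001
grasp_force: 0.0
```

Request:
carry_out:
  motion:
    - {"tx":0,"ty":0,"tz":0.3,"ax":0,"ay":0,"az":1,"hand":1}
    - {"tx":0,"ty":0,"tz":0.3,"ax":0,"ay":0,"az":1,"hand":1}
    - {"tx":0,"ty":0,"tz":0.3,"ax":0,"ay":0,"az":1,"hand":1}
    - {"tx":0,"ty":0,"tz":0.3,"ax":0,"ay":0,"az":1,"hand":1}
    - {"tx":0,"ty":0,"tz":0.3,"ax":0,"ay":0,"az":1,"hand":1}

```text
time_s: 3.0
tool_pos: [0.3032, 0.6031, 0.141]
tool_rot: [-2.161, -2.28, -0.0]
wrist_force: [0.5, 0.7, 0.3]
opening: 1.001
grasp_force: 0.0
```

Request:
carry_out:
  motion:
    - {"tx":0,"ty":0,"tz":0,"ax":0,"ay":0,"az":0.55,"hand":1}
    - {"tx":-0.95,"ty":0.53,"tz":0,"ax":0,"ay":0,"az":0,"hand":1}
    - {"tx":-0.95,"ty":0.53,"tz":0,"ax":0,"ay":0,"az":0,"hand":1}
    - {"tx":-0.95,"ty":0.53,"tz":0,"ax":0,"ay":0,"az":0,"hand":1}
    - {"tx":-0.95,"ty":0.53,"tz":0,"ax":0,"ay":0,"az":0,"hand":1}

```text
time_s: 3.5
tool_pos: [0.3672, 0.488, 0.1413]
tool_rot: [-2.221, -2.222, -0.0]
wrist_force: [1.2, -0.2, -0.7]
opening: 1.001
grasp_force: 0.0
```

Request:
carry_out:
  motion:
    - {"tx":-0.95,"ty":0.53,"tz":0,"ax":0,"ay":0,"az":0,"hand":1}
    - {"tx":-0.95,"ty":0.53,"tz":0,"ax":0,"ay":0,"az":0,"hand":1}
    - {"tx":-0.95,"ty":0.53,"tz":0,"ax":0,"ay":0,"az":0,"hand":1}
    - {"tx":-0.95,"ty":0.53,"tz":0,"ax":0,"ay":0,"az":0,"hand":1}
    - {"tx":-0.95,"ty":0.53,"tz":0,"ax":0,"ay":0,"az":0,"hand":1}

```text
time_s: 4.0
tool_pos: [0.4468, 0.3454, 0.1415]
tool_rot: [2.221, 2.222, 0.001]
wrist_force: [0.2, 0.6, -0.0]
opening: 1.003
grasp_force: 0.0
```

Request:
carry_out:
  motion:
    - {"tx":-0.06,"ty":0.07,"tz":0.9,"ax":0,"ay":0,"az":0,"hand":1}
    - {"tx":0,"ty":0,"tz":0.9,"ax":0,"ay":0,"az":0,"hand":1}
    - {"tx":0,"ty":0,"tz":0.9,"ax":0,"ay":0,"az":0,"hand":1}
    - {"tx":0,"ty":0,"tz":0.9,"ax":0,"ay":0,"az":0,"hand":1}
    - {"tx":0,"ty":0,"tz":0.6,"ax":0,"ay":0,"az":0,"hand":1}

```text
time_s: 4.5
tool_pos: [0.4479, 0.3443, 0.0134]
tool_rot: [-2.221, -2.221, 0.002]
wrist_force: [-0.4, 0.2, -0.2]
opening: 1.001
grasp_force: 0.0
```

Request:
carry_out:
  motion:
    - {"tx":0,"ty":0,"tz":0.3,"ax":0,"ay":0,"az":0,"hand":1}
    - {"tx":0,"ty":0,"tz":0,"ax":0,"ay":0,"az":0,"hand":-1}
    - {"tx":0,"ty":0,"tz":0,"ax":0,"ay":0,"az":0,"hand":-1}
    - {"tx":0,"ty":0,"tz":0,"ax":0,"ay":0,"az":0,"hand":-1}
    - {"tx":0,"ty":0,"tz":0,"ax":0,"ay":0,"az":0,"hand":-1}

```text
time_s: 5.0
tool_pos: [0.4491, 0.3453, 0.0079]
tool_rot: [2.221, 2.221, 0.003]
wrist_force: [0.0, -0.2, 6.6]
opening: 0.64
grasp_force: 43.0
```

Request:
carry_out:
  motion:
    - {"tx":0,"ty":0,"tz":0,"ax":0,"ay":0,"az":0,"hand":-1}
    - {"tx":0,"ty":0,"tz":0,"ax":0,"ay":0,"az":0,"hand":-1}
    - {"tx":0,"ty":0,"tz":0,"ax":0,"ay":0,"az":0,"hand":-1}

```text
time_s: 5.3
tool_pos: [0.4491, 0.3453, 0.0079]
tool_rot: [2.221, 2.221, 0.003]
wrist_force: [-2.3, -1.1, 6.5]
opening: 0.636
grasp_force: 43.0
```

Request:
carry_out:
  motion:
    - {"tx":0,"ty":0,"tz":-0.5,"ax":0,"ay":0,"az":0,"hand":-1}
    - {"tx":0,"ty":0,"tz":-1,"ax":0,"ay":0,"az":0,"hand":-1}
    - {"tx":0,"ty":0,"tz":-1,"ax":0,"ay":0,"az":0,"hand":-1}
    - {"tx":0,"ty":0,"tz":-1,"ax":0,"ay":0,"az":0,"hand":-1}
    - {"tx":0,"ty":0.5,"tz":-1,"ax":0,"ay":0,"az":0,"hand":-1}

```text
time_s: 5.8
tool_pos: [0.4626, 0.3449, 0.1441]
tool_rot: [-2.22, -2.223, -0.001]
wrist_force: [0.8, 0.0, -1.0]
opening: 0.639
grasp_force: 43.1
```

Request:
carry_out:
  motion:
    - {"tx":-0.8,"ty":0.5,"tz":-0.3,"ax":0,"ay":0,"az":0,"hand":-1}
    - {"tx":-0.9,"ty":0.4,"tz":0,"ax":0,"ay":0,"az":0,"hand":-1}
    - {"tx":-0.9,"ty":0.4,"tz":0,"ax":0,"ay":0,"az":0,"hand":-1}
    - {"tx":-0.9,"ty":0.4,"tz":0,"ax":0,"ay":0,"az":0,"hand":-1}
    - {"tx":-0.9,"ty":0.4,"tz":0,"ax":0,"ay":0,"az":0,"hand":-1}

```text
time_s: 6.3
tool_pos: [0.5267, 0.2117, 0.1517]
tool_rot: [2.221, 2.221, 0.001]
wrist_force: [1.1, 0.8, -2.1]
opening: 0.638
grasp_force: 43.1
```

Request:
carry_out:
  motion:
    - {"tx":-0.95,"ty":0.3,"tz":0,"ax":0,"ay":0,"az":0,"hand":-1}
    - {"tx":-0.95,"ty":0.3,"tz":0,"ax":0,"ay":0,"az":0,"hand":-1}
    - {"tx":-0.95,"ty":0.3,"tz":0,"ax":0,"ay":0,"az":0,"hand":-1}
    - {"tx":-0.95,"ty":0.3,"tz":0,"ax":0,"ay":0,"az":0,"hand":-1}
    - {"tx":-0.95,"ty":0.2,"tz":0,"ax":0,"ay":0,"az":0,"hand":-1}

```text
time_s: 6.8
tool_pos: [0.5688, 0.0691, 0.1517]
tool_rot: [2.221, 2.221, 0.001]
wrist_force: [-0.1, -0.2, -2.1]
opening: 0.641
grasp_force: 43.1
```

Request:
carry_out:
  motion:
    - {"tx":-0.95,"ty":0.2,"tz":0,"ax":0,"ay":0,"az":0,"hand":-1}
    - {"tx":-0.95,"ty":0.1,"tz":0,"ax":0,"ay":0,"az":0,"hand":-1}
    - {"tx":-0.95,"ty":0,"tz":0,"ax":0,"ay":0,"az":0,"hand":-1}
    - {"tx":-0.95,"ty":0,"tz":0,"ax":0,"ay":0,"az":0,"hand":-1}
    - {"tx":-0.95,"ty":0,"tz":0,"ax":0,"ay":0,"az":0,"hand":-1}

```text
time_s: 7.3
tool_pos: [0.5773, -0.0733, 0.1517]
tool_rot: [2.221, 2.221, 0.001]
wrist_force: [0.4, 0.8, -1.7]
opening: 0.64
grasp_force: 43.1
```

Request:
carry_out:
  motion:
    - {"tx":-0.8,"ty":0,"tz":0,"ax":0,"ay":0,"az":0,"hand":-1}
    - {"tx":-0.6,"ty":0,"tz":0,"ax":0,"ay":0,"az":0,"hand":-1}
    - {"tx":0,"ty":0,"tz":0,"ax":0,"ay":0,"az":0,"hand":-1}

```text
time_s: 7.6
tool_pos: [0.5775, -0.1159, 0.1511]
tool_rot: [2.223, 2.219, 0.0]
wrist_force: [-0.0, -0.3, -1.5]
opening: 0.64
grasp_force: 43.1
```

Request:
carry_out:
  motion:
    - {"tx":-0.9,"ty":0.08,"tz":0,"ax":0,"ay":0,"az":0,"hand":-1}
    - {"tx":-0.9,"ty":0,"tz":0,"ax":0,"ay":0,"az":0,"hand":-1}
    - {"tx":-0.7,"ty":0,"tz":0,"ax":0,"ay":0,"az":0,"hand":-1}
    - {"tx":-0.46,"ty":0,"tz":0.4,"ax":0,"ay":0,"az":0,"hand":-1}
    - {"tx":0,"ty":0,"tz":0.4,"ax":0,"ay":0,"az":0,"hand":-1}

```text
time_s: 8.1
tool_pos: [0.5799, -0.2036, 0.1255]
tool_rot: [2.222, 2.22, 0.0]
wrist_force: [1.1, 1.1, -2.2]
opening: 0.643
grasp_force: 43.1
```

Request:
carry_out:
  motion:
    - {"tx":0,"ty":0,"tz":0,"ax":0,"ay":0,"az":0,"hand":-1}
    - {"tx":0,"ty":0,"tz":0,"ax":0,"ay":0,"az":0,"hand":-1}

```text
time_s: 8.3
tool_pos: [0.5798, -0.2019, 0.1257]
tool_rot: [-2.22, -2.222, 0.0]
wrist_force: [-0.0, 0.9, -1.8]
opening: 0.639
grasp_force: 43.1
```

Run:
```python
from fit import *
ims={c:optics.get_image(c) for c in("top","side")}
p=telemetry.sense()["tool_pos"];print(np.round(p,4))
fit(ims,"housing",(p[0],p[1]-.002),p[2]-.0079)
a=np.zeros((600,800,3),np.uint8)
g=lambda c,x,y,w,h,s:cv2.resize(cv2.cvtColor(ims[c]["pixels"],cv2.COLOR_RGB2BGR)[y:y+h,x:x+w],(w*s,h*s),interpolation=cv2.INTER_CUBIC)
a[:300,:400]=g("side",180,160,80,60,5); a[:300,400:]=g("top",395,180,80,60,5)
cv2.imwrite("pics/c2.png",a[:300])
S=ims["side"]
for P in[(.58,-.2065,.106),(p[0],p[1]-.0018,p[2]-.0079)]: print((proj(S,P)-[180,160])*5+2)
```

```text
[ 0.5802 -0.2022  0.1267]
housing {'top': [0.5844, -0.1844], 'side': [0.5798, -0.2033], 'both': [0.5851, -0.1888]} {'top': ([426.0, 206.7], 0.12, 0.55), 'side': ([216.2, 190.5], 0.72, 0.61)}
[186.54655021 192.80887691]
[185.18041308 172.71240903]
```

View pics/c2.png

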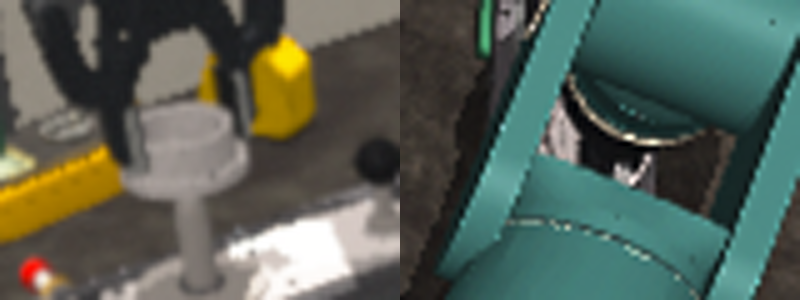

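The side crop shows the housing hanging level just above the post. The flange centre is at crop x of about 185 and the post axis at about 188–193, so a shift of 1–2 mm is enough. I'll lower it gently.

Request:
carry_out:
  motion:
    - {"tx":-0.07,"ty":-0.03,"tz":0.2,"ax":0,"ay":0,"az":0,"hand":-1}
    - {"tx":0,"ty":0,"tz":0.2,"ax":0,"ay":0,"az":0,"hand":-1}
    - {"tx":0,"ty":0,"tz":0.1,"ax":0,"ay":0,"az":0,"hand":-1}
    - {"tx":0,"ty":0,"tz":0.1,"ax":0,"ay":0,"az":0,"hand":-1}
    - {"tx":0,"ty":0,"tz":0,"ax":0,"ay":0,"az":0,"hand":-1}

```text
time_s: 9.0
tool_pos: [0.5789, -0.205, 0.1077]
tool_rot: [-2.221, -2.221, 0.0]
wrist_force: [1.1, 0.6, -2.2]
opening: 0.639
grasp_force: 43.1
```

Request:
carry_out:
  motion:
    - {"tx":0,"ty":0,"tz":0.1,"ax":0,"ay":0,"az":0,"hand":-1}
    - {"tx":0,"ty":0,"tz":0.1,"ax":0,"ay":0,"az":0,"hand":-1}
    - {"tx":0,"ty":0,"tz":0,"ax":0,"ay":0,"az":0,"hand":-1}

```text
time_s: 9.3
tool_pos: [0.5791, -0.2048, 0.102]
tool_rot: [-2.221, -2.222, -0.001]
wrist_force: [1.3, 2.5, -2.3]
opening: 0.638
grasp_force: 43.1
```

Request:
carry_out:
  motion:
    - {"tx":0.02,"ty":0,"tz":0.2,"ax":0,"ay":0,"az":0,"hand":-1}
    - {"tx":0,"ty":0,"tz":0.2,"ax":0,"ay":0,"az":0,"hand":-1}
    - {"tx":0,"ty":0,"tz":0.2,"ax":0,"ay":0,"az":0,"hand":-1}
    - {"tx":0,"ty":0,"tz":0.2,"ax":0,"ay":0,"az":0,"hand":-1}
    - {"tx":0,"ty":0,"tz":0,"ax":0,"ay":0,"az":0,"hand":-1}

```text
time_s: 9.8
tool_pos: [0.5785, -0.2042, 0.0769]
tool_rot: [-2.22, -2.22, 0.001]
wrist_force: [1.6, 2.4, -3.2]
opening: 0.64
grasp_force: 43.0
```

Request:
carry_out:
  motion:
    - {"tx":0.02,"ty":0,"tz":0.2,"ax":0,"ay":0,"az":0,"hand":-1}
    - {"tx":0,"ty":0,"tz":0.2,"ax":0,"ay":0,"az":0,"hand":-1}
    - {"tx":0,"ty":0,"tz":0.1,"ax":0,"ay":0,"az":0,"hand":-1}
    - {"tx":0,"ty":0,"tz":0.05,"ax":0,"ay":0,"az":0,"hand":-1}
    - {"tx":0,"ty":0,"tz":0.05,"ax":0,"ay":0,"az":0,"hand":-1}

```text
time_s: 10.3
tool_pos: [0.5791, -0.2039, 0.0602]
tool_rot: [2.221, 2.222, -0.0]
wrist_force: [0.2, 0.3, -2.0]
opening: 0.64
grasp_force: 43.1
```

Request:
carry_out:
  motion:
    - {"tx":0,"ty":0,"tz":0.06,"ax":0,"ay":0,"az":0,"hand":-1}
    - {"tx":0,"ty":0,"tz":0.03,"ax":0,"ay":0,"az":0,"hand":-1}
    - {"tx":0,"ty":0,"tz":0.03,"ax":0,"ay":0,"az":0,"hand":-1}
    - {"tx":0,"ty":0,"tz":0,"ax":0,"ay":0,"az":0,"hand":-1}

```text
time_s: 10.7
tool_pos: [0.5797, -0.204, 0.0579]
tool_rot: [2.22, 2.22, 0.002]
wrist_force: [-0.1, 0.2, 5.1]
opening: 0.638
grasp_force: 43.8
```

Request:
carry_out:
  motion:
    - {"tx":0,"ty":0,"tz":0,"ax":0,"ay":0,"az":0,"hand":1}
    - {"tx":0,"ty":0,"tz":0,"ax":0,"ay":0,"az":0,"hand":1}
    - {"tx":0,"ty":0,"tz":0,"ax":0,"ay":0,"az":0,"hand":1}
    - {"tx":0,"ty":0,"tz":0,"ax":0,"ay":0,"az":0,"hand":1}
    - {"tx":0,"ty":0,"tz":-0.3,"ax":0,"ay":0,"az":0,"hand":1}

```text
time_s: 11.2
tool_pos: [0.5784, -0.2036, 0.0648]
tool_rot: [-2.22, -2.22, 0.001]
wrist_force: [-0.2, -0.3, -0.6]
opening: 0.997
grasp_force: 0.0
```

Request:
carry_out:
  motion:
    - {"tx":0,"ty":0,"tz":-0.7,"ax":0,"ay":0,"az":0,"hand":1}
    - {"tx":0,"ty":0,"tz":-0.9,"ax":0,"ay":0,"az":0,"hand":1}
    - {"tx":0,"ty":0,"tz":-0.9,"ax":0,"ay":0,"az":0,"hand":1}
    - {"tx":0.3,"ty":0,"tz":-0.3,"ax":0,"ay":0,"az":0,"hand":1}
    - {"tx":0.9,"ty":0,"tz":0,"ax":0,"ay":0,"az":0,"hand":1}

```text
time_s: 11.7
tool_pos: [0.5795, -0.1686, 0.1516]
tool_rot: [2.221, 2.218, 0.001]
wrist_force: [0.2, -0.2, -0.6]
opening: 0.998
grasp_force: 0.0
```

Request:
carry_out:
  motion:
    - {"tx":0.95,"ty":0,"tz":0,"ax":0,"ay":0,"az":0,"hand":1}
    - {"tx":0.95,"ty":0,"tz":0,"ax":0,"ay":0,"az":0,"hand":1}
    - {"tx":0.95,"ty":0,"tz":0,"ax":0,"ay":0,"az":0,"hand":1}
    - {"tx":0.95,"ty":0,"tz":0,"ax":0,"ay":0,"az":0,"hand":1}
    - {"tx":0.95,"ty":0,"tz":0,"ax":0,"ay":0,"az":0,"hand":1}

```text
time_s: 12.2
tool_pos: [0.5786, -0.0238, 0.1494]
tool_rot: [-2.221, -2.222, 0.0]
wrist_force: [-0.4, 0.2, -0.6]
opening: 1.001
grasp_force: 0.0
```

Request:
carry_out:
  motion:
    - {"tx":0.95,"ty":-0.2,"tz":0,"ax":0,"ay":0,"az":0,"hand":1}
    - {"tx":0.95,"ty":-0.2,"tz":0,"ax":0,"ay":0,"az":0,"hand":1}
    - {"tx":0.95,"ty":-0.2,"tz":0,"ax":0,"ay":0,"az":0,"hand":1}
    - {"tx":0.95,"ty":-0.3,"tz":0,"ax":0,"ay":0,"az":0,"hand":1}
    - {"tx":0.95,"ty":-0.3,"tz":0,"ax":0,"ay":0,"az":0,"hand":1}

```text
time_s: 12.7
tool_pos: [0.5421, 0.1186, 0.1494]
tool_rot: [-2.221, -2.222, 0.001]
wrist_force: [0.2, 0.3, -0.1]
opening: 1.001
grasp_force: 0.0
```

Request:
carry_out:
  motion:
    - {"tx":0.95,"ty":-0.3,"tz":0,"ax":0,"ay":0,"az":0,"hand":1}
    - {"tx":0.95,"ty":-0.3,"tz":0,"ax":0,"ay":0,"az":0,"hand":1}
    - {"tx":0.8,"ty":-0.2,"tz":0,"ax":0,"ay":0,"az":0,"hand":1}
    - {"tx":0.4,"ty":-0.1,"tz":0,"ax":0,"ay":0,"az":0,"hand":1}
    - {"tx":0,"ty":0,"tz":0,"ax":0,"ay":0,"az":0,"hand":1}

```text
time_s: 13.2
tool_pos: [0.5154, 0.2113, 0.1495]
tool_rot: [-2.219, -2.224, 0.001]
wrist_force: [0.3, -1.0, 0.2]
opening: 1.0
grasp_force: 0.0
```

Run:
```python
from fit import *
ims={c:optics.get_image(c) for c in("top","side")}
print(np.round(telemetry.sense()["tool_pos"],4))
fit(ims,"bearing",(.516,.213)); fit(ims,"housing",(.58,-.206),.05); fit(ims,"driver",(.5565,.0375))
a=np.zeros((300,800,3),np.uint8)
g=lambda c,x,y,w,h,s:cv2.resize(cv2.cvtColor(ims[c]["pixels"],cv2.COLOR_RGB2BGR)[y:y+h,x:x+w],(w*s,h*s),interpolation=cv2.INTER_CUBIC)
a[:,:400]=g("side",180,170,80,60,5); a[:,400:]=g("top",395,190,80,60,5)
cv2.imwrite("pics/c3.png",a)
```

```text
[0.516  0.2098 0.1495]
bearing {'top': [0.514, 0.2004], 'side': [0.5123, 0.2046], 'both': [0.5126, 0.2028]} {'top': ([294.1, 234.3], 0.28, 0.42), 'side': ([344.0, 287.3], 0.64, 0.73)}
housing {'top': [0.5799, -0.2071], 'side': [0.5805, -0.2061], 'both': [0.5801, -0.2069]} {'top': ([429.7, 213.5], 0.88, 0.83), 'side': ([219.2, 213.3], 0.92, 0.67)}
driver {'top': [0.5555, 0.0378], 'side': [0.5554, 0.0364], 'both': [0.5556, 0.0372]} {'top': ([347.3, 222.5], 0.72, 0.42), 'side': ([283.1, 261.3], 0.9, 0.83)}
```

View pics/c3.png

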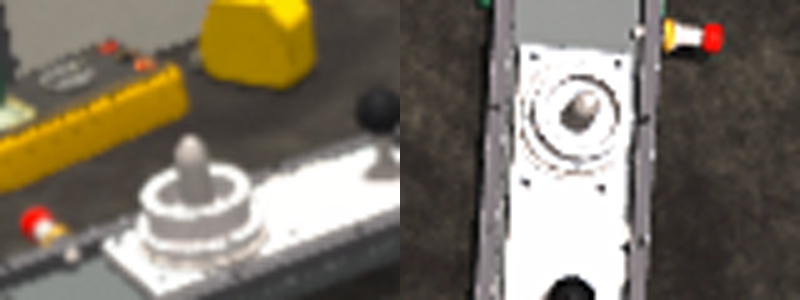

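The picture shows the housing sitting flat and concentric on the nest plate, side (219,213), top (430,213). Next is the bearing.

Request:
carry_out:
  motion:
    - {"tx":0.11,"ty":0,"tz":0.95,"ax":0,"ay":0,"az":0,"hand":1}
    - {"tx":0,"ty":0,"tz":0.95,"ax":0,"ay":0,"az":0,"hand":1}
    - {"tx":0,"ty":0,"tz":0.95,"ax":0,"ay":0,"az":0,"hand":1}
    - {"tx":0,"ty":0,"tz":0.95,"ax":0,"ay":0,"az":0,"hand":1}
    - {"tx":0,"ty":0,"tz":0.6,"ax":0,"ay":0,"az":0,"hand":1}

```text
time_s: 14.1
tool_pos: [0.5153, 0.2128, 0.0155]
tool_rot: [-2.221, -2.221, 0.003]
wrist_force: [-0.4, 0.8, -0.4]
opening: 0.999
grasp_force: 0.0
```

Request:
carry_out:
  motion:
    - {"tx":0,"ty":0,"tz":0.3,"ax":0,"ay":0,"az":0,"hand":1}
    - {"tx":0,"ty":0,"tz":0.2,"ax":0,"ay":0,"az":0,"hand":1}
    - {"tx":0,"ty":0,"tz":0,"ax":0,"ay":0,"az":0,"hand":1}

```text
time_s: 14.4
tool_pos: [0.5161, 0.2133, 0.0027]
tool_rot: [-2.221, -2.221, 0.0]
wrist_force: [-0.1, 0.1, -0.5]
opening: 0.999
grasp_force: 0.0
```

Request:
carry_out:
  motion:
    - {"tx":0,"ty":0,"tz":0,"ax":0,"ay":0,"az":0,"hand":-1}
    - {"tx":0,"ty":0,"tz":0,"ax":0,"ay":0,"az":0,"hand":-1}
    - {"tx":0,"ty":0,"tz":0,"ax":0,"ay":0,"az":0,"hand":-1}
    - {"tx":0,"ty":0,"tz":0,"ax":0,"ay":0,"az":0,"hand":-1}
    - {"tx":0,"ty":0,"tz":0,"ax":0,"ay":0,"az":0,"hand":-1}

```text
time_s: 14.9
tool_pos: [0.5164, 0.2136, 0.004]
tool_rot: [2.221, 2.221, 0.002]
wrist_force: [-4.1, -1.8, 10.1]
opening: 0.526
grasp_force: 39.3
```

Request:
carry_out:
  motion:
    - {"tx":0,"ty":0,"tz":-0.5,"ax":0,"ay":0,"az":0,"hand":-1}
    - {"tx":0,"ty":0,"tz":-1,"ax":0,"ay":0,"az":0,"hand":-1}
    - {"tx":0,"ty":0,"tz":-1,"ax":0,"ay":0,"az":0,"hand":-1}
    - {"tx":0,"ty":0,"tz":-1,"ax":0,"ay":0,"az":0,"hand":-1}
    - {"tx":0,"ty":0.3,"tz":-1,"ax":0,"ay":0,"az":0,"hand":-1}

```text
time_s: 15.4
tool_pos: [0.5244, 0.2134, 0.1402]
tool_rot: [2.221, 2.222, 0.001]
wrist_force: [0.0, 0.2, -1.7]
opening: 0.525
grasp_force: 41.2
```

Request:
carry_out:
  motion:
    - {"tx":-0.6,"ty":0.3,"tz":-0.4,"ax":0,"ay":0,"az":0,"hand":-1}
    - {"tx":-0.95,"ty":0.3,"tz":0,"ax":0,"ay":0,"az":0,"hand":-1}
    - {"tx":-0.95,"ty":0.3,"tz":0,"ax":0,"ay":0,"az":0,"hand":-1}
    - {"tx":-0.95,"ty":0.3,"tz":0,"ax":0,"ay":0,"az":0,"hand":-1}
    - {"tx":-0.95,"ty":0.3,"tz":0,"ax":0,"ay":0,"az":0,"hand":-1}

```text
time_s: 15.9
tool_pos: [0.5702, 0.0803, 0.1509]
tool_rot: [2.221, 2.221, 0.001]
wrist_force: [0.2, 0.8, -0.9]
opening: 0.52
grasp_force: 41.2
```

Request:
carry_out:
  motion:
    - {"tx":-0.95,"ty":0.2,"tz":0,"ax":0,"ay":0,"az":0,"hand":-1}
    - {"tx":-0.95,"ty":0.1,"tz":0,"ax":0,"ay":0,"az":0,"hand":-1}
    - {"tx":-0.95,"ty":0,"tz":0,"ax":0,"ay":0,"az":0,"hand":-1}
    - {"tx":-0.95,"ty":0,"tz":0,"ax":0,"ay":0,"az":0,"hand":-1}
    - {"tx":-0.95,"ty":0,"tz":0,"ax":0,"ay":0,"az":0,"hand":-1}

```text
time_s: 16.4
tool_pos: [0.5789, -0.0622, 0.1509]
tool_rot: [2.221, 2.221, 0.001]
wrist_force: [-0.1, 0.0, -0.9]
opening: 0.527
grasp_force: 41.2
```

Request:
carry_out:
  motion:
    - {"tx":-0.95,"ty":0,"tz":0,"ax":0,"ay":0,"az":0,"hand":-1}
    - {"tx":-0.95,"ty":0,"tz":0,"ax":0,"ay":0,"az":0,"hand":-1}
    - {"tx":-0.95,"ty":0,"tz":0,"ax":0,"ay":0,"az":0,"hand":-1}
    - {"tx":-0.95,"ty":0,"tz":0,"ax":0,"ay":0,"az":0,"hand":-1}
    - {"tx":-0.7,"ty":0,"tz":0,"ax":0,"ay":0,"az":0,"hand":-1}

```text
time_s: 16.9
tool_pos: [0.5788, -0.1977, 0.1509]
tool_rot: [2.221, 2.22, 0.0]
wrist_force: [0.1, 0.2, -1.4]
opening: 0.53
grasp_force: 41.2
```

Request:
carry_out:
  motion:
    - {"tx":-0.4,"ty":0,"tz":0,"ax":0,"ay":0,"az":0,"hand":-1}
    - {"tx":0,"ty":0,"tz":0,"ax":0,"ay":0,"az":0,"hand":-1}
    - {"tx":0,"ty":0,"tz":0,"ax":0,"ay":0,"az":0,"hand":-1}

```text
time_s: 17.2
tool_pos: [0.5791, -0.2075, 0.1501]
tool_rot: [-2.221, -2.222, -0.0]
wrist_force: [-0.6, 1.1, -1.0]
opening: 0.525
grasp_force: 41.2
```

Request:
carry_out:
  motion:
    - {"tx":0.05,"ty":0.02,"tz":0.5,"ax":0,"ay":0,"az":0,"hand":-1}
    - {"tx":0,"ty":0,"tz":0.5,"ax":0,"ay":0,"az":0,"hand":-1}
    - {"tx":0,"ty":0,"tz":0.2,"ax":0,"ay":0,"az":0,"hand":-1}
    - {"tx":0,"ty":0,"tz":0.1,"ax":0,"ay":0,"az":0,"hand":-1}
    - {"tx":0,"ty":0,"tz":0.1,"ax":0,"ay":0,"az":0,"hand":-1}

```text
time_s: 17.7
tool_pos: [0.5797, -0.2064, 0.1074]
tool_rot: [-2.221, -2.222, 0.0]
wrist_force: [-0.1, -0.6, -0.7]
opening: 0.529
grasp_force: 41.2
```

Request:
carry_out:
  motion:
    - {"tx":0,"ty":0,"tz":0.1,"ax":0,"ay":0,"az":0,"hand":-1}
    - {"tx":0,"ty":0,"tz":0.1,"ax":0,"ay":0,"az":0,"hand":-1}
    - {"tx":0,"ty":0,"tz":0.1,"ax":0,"ay":0,"az":0,"hand":-1}
    - {"tx":0,"ty":0,"tz":0,"ax":0,"ay":0,"az":0,"hand":-1}

```text
time_s: 18.1
tool_pos: [0.5795, -0.2066, 0.0984]
tool_rot: [-2.221, -2.221, 0.0]
wrist_force: [0.5, 0.0, -0.5]
opening: 0.529
grasp_force: 41.2
```

Request:
carry_out:
  motion:
    - {"tx":0,"ty":0,"tz":0.15,"ax":0,"ay":0,"az":0,"hand":-1}
    - {"tx":0,"ty":0,"tz":0.15,"ax":0,"ay":0,"az":0,"hand":-1}
    - {"tx":0,"ty":0,"tz":0.1,"ax":0,"ay":0,"az":0,"hand":-1}
    - {"tx":0,"ty":0,"tz":0.08,"ax":0,"ay":0,"az":0,"hand":-1}
    - {"tx":0,"ty":0,"tz":0.04,"ax":0,"ay":0,"az":0,"hand":-1}

```text
time_s: 18.6
tool_pos: [0.5796, -0.2065, 0.0827]
tool_rot: [-2.221, -2.221, 0.0]
wrist_force: [-1.1, -0.9, -1.5]
opening: 0.522
grasp_force: 41.2
```

Request:
carry_out:
  motion:
    - {"tx":0,"ty":0,"tz":0.04,"ax":0,"ay":0,"az":0,"hand":-1}
    - {"tx":0,"ty":0,"tz":0.04,"ax":0,"ay":0,"az":0,"hand":-1}
    - {"tx":0,"ty":0,"tz":0.04,"ax":0,"ay":0,"az":0,"hand":-1}
    - {"tx":0,"ty":0,"tz":0,"ax":0,"ay":0,"az":0,"hand":-1}

```text
time_s: 19.0
tool_pos: [0.58, -0.2066, 0.0801]
tool_rot: [2.221, 2.221, 0.001]
wrist_force: [0.2, 0.7, 3.9]
opening: 0.528
grasp_force: 41.5
```

Request:
carry_out:
  motion:
    - {"tx":0,"ty":0,"tz":0,"ax":0,"ay":0,"az":0,"hand":1}
    - {"tx":0,"ty":0,"tz":0,"ax":0,"ay":0,"az":0,"hand":1}
    - {"tx":0,"ty":0,"tz":0,"ax":0,"ay":0,"az":0,"hand":1}
    - {"tx":0,"ty":0,"tz":0,"ax":0,"ay":0,"az":0,"hand":1}
    - {"tx":0,"ty":0,"tz":-0.3,"ax":0,"ay":0,"az":0,"hand":1}

```text
time_s: 19.5
tool_pos: [0.5791, -0.2063, 0.0876]
tool_rot: [-2.22, -2.22, 0.001]
wrist_force: [0.3, -1.0, 0.4]
opening: 1.001
grasp_force: 0.0
```

Request:
carry_out:
  motion:
    - {"tx":0,"ty":0,"tz":-0.8,"ax":0,"ay":0,"az":0,"hand":1}
    - {"tx":0,"ty":0,"tz":-0.8,"ax":0,"ay":0,"az":0,"hand":1}
    - {"tx":0.3,"ty":0,"tz":-0.5,"ax":0,"ay":0,"az":0,"hand":1}
    - {"tx":0.8,"ty":0,"tz":0,"ax":0,"ay":0,"az":0,"hand":1}
    - {"tx":0.9,"ty":0,"tz":0,"ax":0,"ay":0,"az":0,"hand":1}

```text
time_s: 20.0
tool_pos: [0.5797, -0.1459, 0.1523]
tool_rot: [2.222, 2.22, 0.001]
wrist_force: [-0.8, 0.7, -0.3]
opening: 0.995
grasp_force: 0.0
```

Request:
carry_out:
  motion:
    - {"tx":0.9,"ty":-0.1,"tz":0,"ax":0,"ay":0,"az":0,"hand":1}
    - {"tx":0.9,"ty":-0.1,"tz":0,"ax":0,"ay":0,"az":0,"hand":1}
    - {"tx":0.9,"ty":-0.1,"tz":0,"ax":0,"ay":0,"az":0,"hand":1}
    - {"tx":0.9,"ty":-0.1,"tz":0,"ax":0,"ay":0,"az":0,"hand":1}
    - {"tx":0.9,"ty":-0.1,"tz":0,"ax":0,"ay":0,"az":0,"hand":1}

```text
time_s: 20.5
tool_pos: [0.5642, -0.01, 0.1518]
tool_rot: [2.221, 2.222, 0.0]
wrist_force: [0.7, -0.1, 0.1]
opening: 1.005
grasp_force: 0.0
```

Request:
carry_out:
  motion:
    - {"tx":0.8,"ty":-0.1,"tz":0,"ax":0,"ay":0,"az":0,"hand":1}
    - {"tx":0.5,"ty":-0.1,"tz":0,"ax":0,"ay":0,"az":0,"hand":1}
    - {"tx":0,"ty":0,"tz":0,"ax":0,"ay":0,"az":-1,"hand":1}
    - {"tx":0,"ty":0,"tz":0,"ax":0,"ay":0,"az":-1,"hand":1}
    - {"tx":0,"ty":0,"tz":0,"ax":0,"ay":0,"az":-1,"hand":1}

```text
time_s: 21.0
tool_pos: [0.5584, 0.0277, 0.1516]
tool_rot: [1.84, 2.546, -0.0]
wrist_force: [-0.3, 0.5, -0.0]
opening: 0.998
grasp_force: 0.0
```

Request:
carry_out:
  motion:
    - {"tx":0,"ty":0,"tz":0,"ax":0,"ay":0,"az":-1,"hand":1}
    - {"tx":0,"ty":0,"tz":0,"ax":0,"ay":0,"az":-1,"hand":1}
    - {"tx":0,"ty":0,"tz":0,"ax":0,"ay":0,"az":-1,"hand":1}
    - {"tx":0,"ty":0,"tz":0,"ax":0,"ay":0,"az":-1,"hand":1}
    - {"tx":0,"ty":0,"tz":0,"ax":0,"ay":0,"az":-1,"hand":1}

```text
time_s: 21.5
tool_pos: [0.5585, 0.0275, 0.1516]
tool_rot: [-1.119, -2.935, 0.0]
wrist_force: [-0.0, -0.2, 0.5]
opening: 1.006
grasp_force: 0.0
```

Request:
carry_out:
  motion:
    - {"tx":0,"ty":0,"tz":0,"ax":0,"ay":0,"az":-1,"hand":1}
    - {"tx":0,"ty":0,"tz":0,"ax":0,"ay":0,"az":-1,"hand":1}
    - {"tx":0,"ty":0,"tz":0,"ax":0,"ay":0,"az":-1,"hand":1}
    - {"tx":0,"ty":0,"tz":0,"ax":0,"ay":0,"az":-1,"hand":1}
    - {"tx":0,"ty":0,"tz":0,"ax":0,"ay":0,"az":-1,"hand":1}

```text
time_s: 22.0
tool_pos: [0.5584, 0.0275, 0.1516]
tool_rot: [-0.321, -3.125, 0.0]
wrist_force: [-0.1, 0.3, -0.2]
opening: 0.999
grasp_force: 0.0
```

Request:
carry_out:
  motion:
    - {"tx":0,"ty":0,"tz":0,"ax":0,"ay":0,"az":-1,"hand":1}
    - {"tx":0,"ty":0,"tz":0,"ax":0,"ay":0,"az":-1,"hand":1}
    - {"tx":0,"ty":0,"tz":0,"ax":0,"ay":0,"az":0,"hand":1}

```text
time_s: 22.3
tool_pos: [0.5585, 0.0275, 0.1516]
tool_rot: [0.003, -3.142, 0.0]
wrist_force: [0.3, -0.4, 0.9]
opening: 1.002
grasp_force: 0.0
```

Run:
```python
from fit import *
ims={c:optics.get_image(c) for c in("top","side")}
print(np.round(telemetry.sense()["tool_pos"],4))
M["bearing"]=[(23.5,0),(23.5,14)]
fit(ims,"bearing",(.58,-.206),.076); fit(ims,"driver",(.5565,.0375))
a=np.zeros((300,800,3),np.uint8)
g=lambda c,x,y,w,h,s:cv2.resize(cv2.cvtColor(ims[c]["pixels"],cv2.COLOR_RGB2BGR)[y:y+h,x:x+w],(w*s,h*s),interpolation=cv2.INTER_CUBIC)
a[:,:400]=g("side",180,170,80,60,5); a[:,400:]=g("side",250,220,80,60,5)
cv2.imwrite("pics/c4.png",a)
```

```text
[0.5585 0.0275 0.1516]
bearing {'top': [0.5789, -0.2066], 'side': [0.5815, -0.2043], 'both': [0.5798, -0.2063]} {'top': ([431.2, 211.7], 0.86, 0.76), 'side': ([218.1, 206.4], 0.81, 0.7)}
driver {'top': [0.5589, 0.036], 'side': [0.555, 0.0364], 'both': [0.5568, 0.0367]} {'top': ([347.9, 221.4], 0.84, 0.53), 'side': ([283.2, 261.2], 0.91, 0.78)}
```

View pics/c4.png

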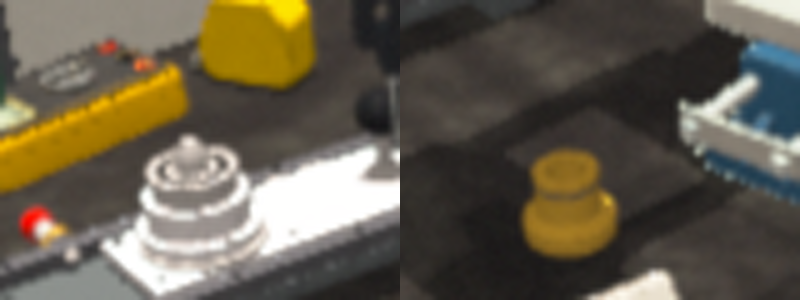

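The picture shows the bearing level on the housing with the post tip through it, at side (218,206). The driver is clear at (283,261).

Request:
carry_out:
  motion:
    - {"tx":0.07,"ty":0.3,"tz":0.9,"ax":0,"ay":0,"az":0,"hand":1}
    - {"tx":0,"ty":0,"tz":0.9,"ax":0,"ay":0,"az":0,"hand":1}
    - {"tx":0,"ty":0,"tz":0.9,"ax":0,"ay":0,"az":0,"hand":1}
    - {"tx":0,"ty":0,"tz":0.9,"ax":0,"ay":0,"az":0,"hand":1}
    - {"tx":0,"ty":0,"tz":0.6,"ax":0,"ay":0,"az":0,"hand":1}

```text
time_s: 23.1
tool_pos: [0.5558, 0.0364, 0.0236]
tool_rot: [-0.001, -3.14, 0.0]
wrist_force: [0.1, -0.3, 0.7]
opening: 0.999
grasp_force: 0.0
```

Request:
carry_out:
  motion:
    - {"tx":0,"ty":0,"tz":0.2,"ax":0,"ay":0,"az":0,"hand":1}
    - {"tx":0,"ty":0,"tz":0,"ax":0,"ay":0,"az":0,"hand":1}
    - {"tx":0,"ty":0,"tz":0,"ax":0,"ay":0,"az":0,"hand":1}

```text
time_s: 23.4
tool_pos: [0.557, 0.0364, 0.0206]
tool_rot: [0.0, 3.14, 0.0]
wrist_force: [-0.3, 0.2, -0.1]
opening: 0.999
grasp_force: 0.0
```

Request:
carry_out:
  motion:
    - {"tx":0,"ty":0,"tz":0.12,"ax":0,"ay":0,"az":0,"hand":1}
    - {"tx":0,"ty":0,"tz":0,"ax":0,"ay":0,"az":0,"hand":-1}
    - {"tx":0,"ty":0,"tz":0,"ax":0,"ay":0,"az":0,"hand":-1}
    - {"tx":0,"ty":0,"tz":0,"ax":0,"ay":0,"az":0,"hand":-1}
    - {"tx":0,"ty":0,"tz":0,"ax":0,"ay":0,"az":0,"hand":-1}

```text
time_s: 23.9
tool_pos: [0.5567, 0.0364, 0.0163]
tool_rot: [-0.0, 3.141, -0.0]
wrist_force: [-3.7, -0.0, 6.1]
opening: 0.363
grasp_force: 39.0
```

Request:
carry_out:
  motion:
    - {"tx":0,"ty":0,"tz":0,"ax":0,"ay":0,"az":0,"hand":-1}
    - {"tx":0,"ty":0,"tz":0,"ax":0,"ay":0,"az":0,"hand":-1}
    - {"tx":0,"ty":0,"tz":0,"ax":0,"ay":0,"az":0,"hand":-1}

```text
time_s: 24.2
tool_pos: [0.5567, 0.0365, 0.0164]
tool_rot: [-0.0, 3.141, -0.0]
wrist_force: [-2.9, 0.3, 5.1]
opening: 0.357
grasp_force: 39.8
```

Request:
carry_out:
  motion:
    - {"tx":0,"ty":0,"tz":-0.5,"ax":0,"ay":0,"az":0,"hand":-1}
    - {"tx":0,"ty":0,"tz":-1,"ax":0,"ay":0,"az":0,"hand":-1}
    - {"tx":0,"ty":0,"tz":-1,"ax":0,"ay":0,"az":0,"hand":-1}
    - {"tx":0,"ty":0,"tz":-1,"ax":0,"ay":0,"az":0,"hand":-1}
    - {"tx":-0.1,"ty":0,"tz":-0.9,"ax":0,"ay":0,"az":0,"hand":-1}

```text
time_s: 24.7
tool_pos: [0.5593, 0.0365, 0.1503]
tool_rot: [-0.0, 3.141, 0.0]
wrist_force: [0.2, -0.8, -1.3]
opening: 0.359
grasp_force: 40.2
```

Request:
carry_out:
  motion:
    - {"tx":-0.1,"ty":-0.5,"tz":-0.4,"ax":0,"ay":0,"az":0,"hand":-1}
    - {"tx":-0.1,"ty":-0.9,"tz":0,"ax":0,"ay":0,"az":0,"hand":-1}
    - {"tx":-0.1,"ty":-0.9,"tz":0,"ax":0,"ay":0,"az":0,"hand":-1}
    - {"tx":-0.1,"ty":-0.9,"tz":0,"ax":0,"ay":0,"az":0,"hand":-1}
    - {"tx":-0.1,"ty":-0.9,"tz":0,"ax":0,"ay":0,"az":0,"hand":-1}

```text
time_s: 25.2
tool_pos: [0.5741, -0.0884, 0.1596]
tool_rot: [0.0, -3.141, 0.0]
wrist_force: [0.5, 0.5, -3.0]
opening: 0.361
grasp_force: 40.1
```

Request:
carry_out:
  motion:
    - {"tx":-0.1,"ty":-0.9,"tz":0,"ax":0,"ay":0,"az":0,"hand":-1}
    - {"tx":-0.1,"ty":-0.9,"tz":0,"ax":0,"ay":0,"az":0,"hand":-1}
    - {"tx":0,"ty":-0.9,"tz":0,"ax":0,"ay":0,"az":0,"hand":-1}
    - {"tx":0,"ty":-0.8,"tz":0,"ax":0,"ay":0,"az":0,"hand":-1}
    - {"tx":0,"ty":-0.4,"tz":0,"ax":0,"ay":0,"az":0,"hand":-1}

```text
time_s: 25.7
tool_pos: [0.5799, -0.2059, 0.1594]
tool_rot: [-0.002, -3.141, -0.0]
wrist_force: [-0.7, 0.0, -2.6]
opening: 0.359
grasp_force: 40.1
```

Request:
carry_out:
  motion:
    - {"tx":0,"ty":0,"tz":0,"ax":0,"ay":0,"az":0,"hand":-1}
    - {"tx":0,"ty":0,"tz":0,"ax":0,"ay":0,"az":0,"hand":-1}

```text
time_s: 25.9
tool_pos: [0.5803, -0.2033, 0.1597]
tool_rot: [-0.0, -3.141, -0.001]
wrist_force: [-0.7, 0.1, -1.4]
opening: 0.358
grasp_force: 40.1
```

Run:
```python
from fit import *
im=optics.get_image("side"); p=telemetry.sense()["tool_pos"]; print(np.round(p,4))
fit({"side":im},"driver",(p[0],p[1]),p[2]-.0164)
```

```text
[ 0.5804 -0.2029  0.1598]
driver {'side': [0.5872, -0.1931], 'both': [0.5872, -0.1931]} {'side': ([214.1, 182.5], 0.67, 0.59)}
```

Request:
carry_out:
  motion:
    - {"tx":0.02,"ty":-0.11,"tz":0.5,"ax":0,"ay":0,"az":0,"hand":-1}
    - {"tx":0,"ty":0,"tz":0.4,"ax":0,"ay":0,"az":0,"hand":-1}
    - {"tx":0,"ty":0,"tz":0.2,"ax":0,"ay":0,"az":0,"hand":-1}
    - {"tx":0,"ty":0,"tz":0.1,"ax":0,"ay":0,"az":0,"hand":-1}
    - {"tx":0,"ty":0,"tz":0.1,"ax":0,"ay":0,"az":0,"hand":-1}

```text
time_s: 26.5
tool_pos: [0.58, -0.2067, 0.1206]
tool_rot: [0.001, -3.141, -0.0]
wrist_force: [0.6, 0.2, -2.5]
opening: 0.356
grasp_force: 40.1
```

Request:
carry_out:
  motion:
    - {"tx":0,"ty":0,"tz":0.1,"ax":0,"ay":0,"az":0,"hand":-1}
    - {"tx":0,"ty":0,"tz":0.1,"ax":0,"ay":0,"az":0,"hand":-1}
    - {"tx":0,"ty":0,"tz":0,"ax":0,"ay":0,"az":0,"hand":-1}

```text
time_s: 26.8
tool_pos: [0.5799, -0.2068, 0.1146]
tool_rot: [0.0, -3.141, -0.0]
wrist_force: [0.5, 0.6, -2.1]
opening: 0.357
grasp_force: 40.1
```

Request:
carry_out:
  motion:
    - {"tx":0,"ty":0,"tz":0.1,"ax":0,"ay":0,"az":0,"hand":-1}
    - {"tx":0,"ty":0,"tz":0.1,"ax":0,"ay":0,"az":0,"hand":-1}
    - {"tx":0,"ty":0,"tz":0.04,"ax":0,"ay":0,"az":0,"hand":-1}
    - {"tx":0,"ty":0,"tz":0.04,"ax":0,"ay":0,"az":0,"hand":-1}
    - {"tx":0,"ty":0,"tz":0,"ax":0,"ay":0,"az":0,"hand":-1}

```text
time_s: 27.3
tool_pos: [0.58, -0.2069, 0.1065]
tool_rot: [-0.0, 3.142, -0.0]
wrist_force: [0.7, 0.4, -2.8]
opening: 0.359
grasp_force: 40.1
```

Request:
carry_out:
  motion:
    - {"tx":0,"ty":0,"tz":0.04,"ax":0,"ay":0,"az":0,"hand":-1}
    - {"tx":0,"ty":0,"tz":0.04,"ax":0,"ay":0,"az":0,"hand":-1}
    - {"tx":0,"ty":0,"tz":0,"ax":0,"ay":0,"az":0,"hand":-1}

```text
time_s: 27.6
tool_pos: [0.581, -0.207, 0.1062]
tool_rot: [-0.0, 3.138, -0.001]
wrist_force: [0.5, 1.2, 12.4]
opening: 0.361
grasp_force: 41.4
```

Request:
carry_out:
  motion:
    - {"tx":0,"ty":0,"tz":-0.03,"ax":0,"ay":0,"az":0,"hand":1}
    - {"tx":0,"ty":0,"tz":0,"ax":0,"ay":0,"az":0,"hand":1}
    - {"tx":0,"ty":0,"tz":0,"ax":0,"ay":0,"az":0,"hand":1}
    - {"tx":0,"ty":0,"tz":0,"ax":0,"ay":0,"az":0,"hand":1}
    - {"tx":0,"ty":0,"tz":-0.3,"ax":0,"ay":0,"az":0,"hand":1}

```text
time_s: 28.1
tool_pos: [0.5794, -0.2066, 0.113]
tool_rot: [0.0, -3.14, -0.001]
wrist_force: [-0.1, -0.3, -0.1]
opening: 1.004
grasp_force: 0.0
```

Request:
carry_out:
  motion:
    - {"tx":0,"ty":0,"tz":-0.7,"ax":0,"ay":0,"az":0,"hand":1}
    - {"tx":0,"ty":0,"tz":-0.8,"ax":0,"ay":0,"az":0,"hand":1}
    - {"tx":0.3,"ty":0,"tz":-0.5,"ax":0,"ay":0,"az":0,"hand":1}
    - {"tx":0.8,"ty":0.1,"tz":0,"ax":0,"ay":0,"az":0,"hand":-1}
    - {"tx":0.9,"ty":0.1,"tz":0,"ax":0,"ay":0,"az":0,"hand":-1}

```text
time_s: 28.6
tool_pos: [0.5191, -0.2008, 0.1745]
tool_rot: [-0.001, 3.141, -0.0]
wrist_force: [-0.1, -1.0, -0.2]
opening: 0.691
grasp_force: 0.0
```

Request:
carry_out:
  motion:
    - {"tx":0.9,"ty":0.1,"tz":0,"ax":0,"ay":0,"az":0,"hand":-1}
    - {"tx":0.9,"ty":0,"tz":0,"ax":0,"ay":0,"az":0,"hand":-1}
    - {"tx":0.9,"ty":0,"tz":0,"ax":0,"ay":0,"az":0,"hand":-1}
    - {"tx":0.8,"ty":0,"tz":0,"ax":0,"ay":0,"az":0,"hand":-1}
    - {"tx":0.3,"ty":0,"tz":0,"ax":0,"ay":0,"az":0,"hand":-1}

```text
time_s: 29.1
tool_pos: [0.4042, -0.1978, 0.1744]
tool_rot: [0.001, 3.141, -0.001]
wrist_force: [0.6, -1.1, 0.3]
opening: 0.003
grasp_force: 0.0
```

Run:
```python
from fit import *
ims={c:optics.get_image(c) for c in("top","side")}
print(np.round(telemetry.sense()["tool_pos"],4))
fit(ims,"driver",(.58,-.2063),.09)
a=np.zeros((300,800,3),np.uint8)
g=lambda c,x,y,w,h,s:cv2.resize(cv2.cvtColor(ims[c]["pixels"],cv2.COLOR_RGB2BGR)[y:y+h,x:x+w],(w*s,h*s),interpolation=cv2.INTER_CUBIC)
a[:,:400]=g("side",190,150,80,60,5); a[:,400:]=g("top",395,190,80,60,5)
cv2.imwrite("pics/c5.png",a)
```

```text
[ 0.4053 -0.198   0.1745]
driver {'top': [0.58, -0.2063], 'side': [0.5792, -0.2072], 'both': [0.5797, -0.2064]} {'top': ([432.0, 210.4], 0.87, 0.74), 'side': ([217.1, 198.3], 0.81, 0.67)}
```

View pics/c5.png

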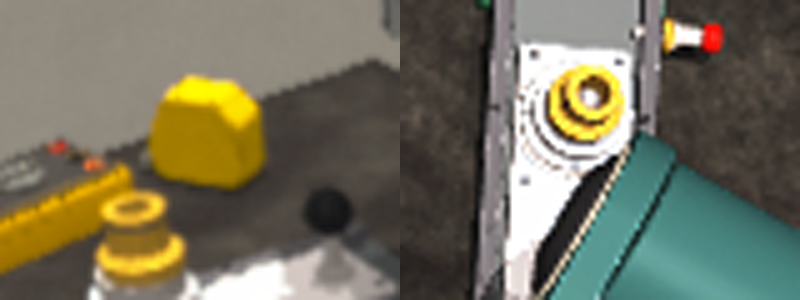

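The picture shows the driver standing concentric on the stack, at side (217,198), top (432,210). I'm lowering behind the knob.

Request:
carry_out:
  motion:
    - {"tx":0,"ty":0,"tz":0.9,"ax":0,"ay":0,"az":0,"hand":-1}
    - {"tx":0,"ty":0,"tz":0.9,"ax":0,"ay":0,"az":0,"hand":-1}
    - {"tx":0,"ty":0,"tz":0.9,"ax":0,"ay":0,"az":0,"hand":-1}
    - {"tx":0,"ty":0,"tz":0.5,"ax":0,"ay":0,"az":0,"hand":-1}
    - {"tx":0,"ty":0,"tz":0,"ax":0,"ay":0,"az":0,"hand":-1}

```text
time_s: 29.8
tool_pos: [0.4056, -0.1974, 0.0761]
tool_rot: [0.001, -3.139, -0.003]
wrist_force: [-0.4, 0.2, 0.9]
opening: 0.001
grasp_force: 0.0
```

Request:
carry_out:
  motion:
    - {"tx":-0.3,"ty":-0.02,"tz":0,"ax":0,"ay":0,"az":0,"hand":-1}
    - {"tx":-0.3,"ty":-0.02,"tz":0,"ax":0,"ay":0,"az":0,"hand":-1}
    - {"tx":-0.2,"ty":-0.02,"tz":0,"ax":0,"ay":0,"az":0,"hand":-1}
    - {"tx":-0.2,"ty":-0.01,"tz":0,"ax":0,"ay":0,"az":0,"hand":-1}
    - {"tx":-0.2,"ty":-0.01,"tz":0,"ax":0,"ay":0,"az":0,"hand":-1}

```text
time_s: 30.3
tool_pos: [0.4425, -0.2004, 0.0783]
tool_rot: [0.001, -3.142, 0.0]
wrist_force: [-0.1, -0.2, 0.4]
opening: -0.0
grasp_force: 0.2
```

Request:
carry_out:
  motion:
    - {"tx":-0.2,"ty":-0.01,"tz":0.03,"ax":0,"ay":0,"az":0,"hand":-1}
    - {"tx":-0.2,"ty":-0.01,"tz":0.03,"ax":0,"ay":0,"az":0,"hand":-1}
    - {"tx":-0.2,"ty":-0.01,"tz":0,"ax":0,"ay":0,"az":0,"hand":-1}
    - {"tx":-0.25,"ty":-0.01,"tz":0,"ax":0,"ay":0,"az":0,"hand":-1}
    - {"tx":-0.25,"ty":-0.01,"tz":0,"ax":0,"ay":0,"az":0,"hand":-1}

```text
time_s: 30.8
tool_pos: [0.4755, -0.2019, 0.0761]
tool_rot: [0.0, -3.141, 0.0]
wrist_force: [-2.7, -0.6, -0.1]
opening: -0.002
grasp_force: 0.9
```

Request:
carry_out:
  motion:
    - {"tx":-0.25,"ty":-0.02,"tz":0,"ax":0,"ay":0,"az":0,"hand":-1}
    - {"tx":-0.25,"ty":-0.02,"tz":0,"ax":0,"ay":0,"az":0,"hand":-1}
    - {"tx":-0.25,"ty":-0.01,"tz":0,"ax":0,"ay":0,"az":0,"hand":-1}
    - {"tx":-0.25,"ty":-0.02,"tz":0,"ax":0,"ay":0,"az":0,"hand":-1}
    - {"tx":-0.25,"ty":-0.02,"tz":0,"ax":0,"ay":0,"az":0,"hand":-1}

```text
time_s: 31.3
tool_pos: [0.5131, -0.2044, 0.0761]
tool_rot: [0.0, -3.141, -0.0]
wrist_force: [-1.5, 0.4, -0.3]
opening: 0.001
grasp_force: 0.8
```

Request:
carry_out:
  motion:
    - {"tx":-0.25,"ty":-0.02,"tz":0,"ax":0,"ay":0,"az":0,"hand":-1}
    - {"tx":-0.25,"ty":-0.02,"tz":0,"ax":0,"ay":0,"az":0,"hand":-1}
    - {"tx":-0.25,"ty":-0.01,"tz":0,"ax":0,"ay":0,"az":0,"hand":-1}
    - {"tx":-0.25,"ty":-0.02,"tz":0,"ax":0,"ay":0,"az":0,"hand":-1}
    - {"tx":-0.25,"ty":-0.02,"tz":0,"ax":0,"ay":0,"az":0,"hand":-1}

```text
time_s: 31.8
tool_pos: [0.5506, -0.2071, 0.0762]
tool_rot: [0.0, -3.142, -0.0]
wrist_force: [-1.5, 1.9, -0.2]
opening: -0.002
grasp_force: 0.8
```

Request:
carry_out:
  motion:
    - {"tx":-0.2,"ty":-0.01,"tz":0,"ax":0,"ay":0,"az":0,"hand":-1}
    - {"tx":-0.15,"ty":-0.01,"tz":0,"ax":0,"ay":0,"az":0,"hand":-1}
    - {"tx":-0.15,"ty":-0.01,"tz":0,"ax":0,"ay":0,"az":0,"hand":-1}
    - {"tx":-0.12,"ty":-0.01,"tz":0,"ax":0,"ay":0,"az":0,"hand":-1}
    - {"tx":-0.12,"ty":-0.01,"tz":0,"ax":0,"ay":0,"az":0,"hand":-1}

```text
time_s: 32.3
tool_pos: [0.5725, -0.2087, 0.0762]
tool_rot: [-0.0, 3.142, 0.0]
wrist_force: [-2.1, 1.3, -0.4]
opening: -0.001
grasp_force: 0.6
```

Request:
carry_out:
  motion:
    - {"tx":-0.1,"ty":0,"tz":0,"ax":0,"ay":0,"az":0,"hand":-1}
    - {"tx":-0.1,"ty":-0.01,"tz":0,"ax":0,"ay":0,"az":0,"hand":-1}
    - {"tx":-0.1,"ty":0,"tz":0,"ax":0,"ay":0,"az":0,"hand":-1}

```text
time_s: 32.6
tool_pos: [0.5775, -0.2089, 0.076]
tool_rot: [0.0, -3.131, -0.002]
wrist_force: [-62.4, 4.5, 30.3]
opening: -0.0
grasp_force: 31.6
```

Request:
carry_out:
  motion:
    - {"tx":0.12,"ty":0,"tz":0,"ax":0,"ay":0,"az":0,"hand":-1}
    - {"tx":0.1,"ty":0,"tz":0,"ax":0,"ay":0,"az":0,"hand":-1}

```text
time_s: 32.8
tool_pos: [0.5746, -0.2091, 0.0764]
tool_rot: [-0.0, 3.141, -0.0]
wrist_force: [0.1, 1.1, 0.4]
opening: 0.0
grasp_force: 0.0
```

Run:
```python
from fit import *
s=telemetry.sense(); print(s["tool_pos"],s["wrist_force"])
ims={c:optics.get_image(c) for c in("top","side")}
y=np.arctan2(-.0073,.1142)
fit(ims,"driver",(.58+.15*np.cos(y),-.2063+.15*np.sin(y)),.09)
for c in ims:
  for t in("shuttle_knob","driver"): print(c,t,[(np.round(r["at"],1),round(r["p"],2)) for r in finder.look_for(c,t)[:2]], np.round(proj(ims[c],(.4656+.15*np.cos(y),-.199+.15*np.sin(y),.085)),1))
a=np.zeros((400,800,3),np.uint8)
g=lambda c,x,y,w,h,s:cv2.resize(cv2.cvtColor(ims[c]["pixels"],cv2.COLOR_RGB2BGR)[y:y+h,x:x+w],(w*s,h*s),interpolation=cv2.INTER_CUBIC)
a[:,:400]=g("side",120,130,100,100,4); a[:,400:]=g("top",390,150,100,100,4)
cv2.imwrite("pics/c6.png",a)
```

```text
[ 0.57463332 -0.20909642  0.07639765] [0.09958821 1.09175189 0.3996862 ]
driver {'side': [0.7141, -0.213], 'both': [0.7141, -0.213]} {'side': ([168.5, 215.2], 0.77, 0.69)}
top shuttle_knob [(array([423.9, 159.4]), 0.64)] [432.  199.6]
top driver [] [432.  199.6]
side shuttle_knob [(array([198.1, 224.1]), 0.62)] [205.9 209.4]
side driver [(array([168.5, 216.9]), 0.74)] [205.9 209.4]
```

View pics/c6.png

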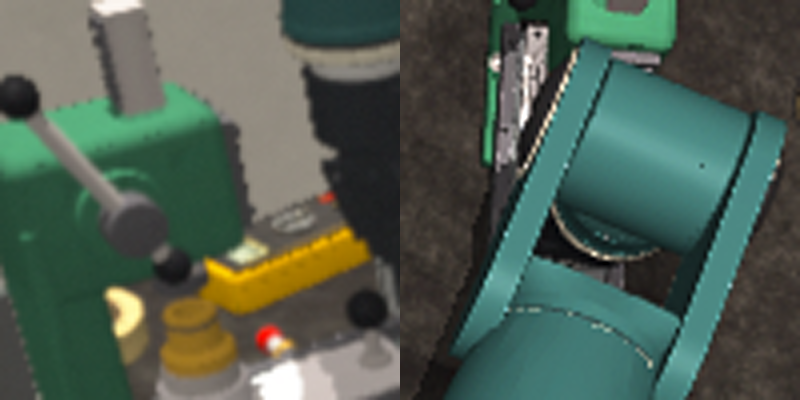

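Run:
```python
from fit import *
S=optics.get_image("side"); y=np.arctan2(-.0073,.1142); d=np.array([np.cos(y),np.sin(y),0])
def blob(img,x0,y0,w=16):
    g=img[y0-w//2:y0+w//2,x0-w//2:x0+w//2].max(2); m=(g<70).astype(np.uint8)
    n,l,st,c=cv2.connectedComponentsWithStats(m); i=1+np.argmax(st[1:,4]); return c[i]+[x0-w//2,y0-w//2],st[i,4]
i0=cv2.imread("pics/side0.png")
for im,p in((i0,(255,192)),(S["pixels"],(212,207))):
    b,n=blob(im,*p); print("knob",b,n,np.round(atz(S,b,.085),4))
for t in(.13,.134,.138,.142,.146,.15,.1515):
    print(t,np.round(proj(S,np.array([.4656,-.199,.085])+t*d),1),np.round(proj(S,np.array([.58,-.2063,.126])+t*d),1))
fit({"side":S},"driver",(.714,-.213),.09)
i0=cv2.cvtColor(S["pixels"],cv2.COLOR_RGB2BGR)[180:255,130:230]
cv2.imwrite("pics/c7.png",cv2.resize(i0,None,fx=8,fy=8,interpolation=cv2.INTER_CUBIC))
```

```text
knob [255.75       191.49107143] 112 [ 0.4608 -0.2031  0.085 ]
knob [211.38167939 206.61832061] 131 [ 0.597 -0.212  0.085]
0.13 [212.9 207. ] [168.2 206.8]
0.134 [211.5 207.5] [166.6 207.4]
0.138 [210.1 208. ] [165.1 207.9]
0.142 [208.7 208.4] [163.5 208.4]
0.146 [207.3 208.9] [161.9 208.9]
0.15 [205.9 209.4] [160.3 209.4]
0.1515 [205.4 209.6] [159.7 209.6]
driver {'side': [0.7132, -0.2133], 'both': [0.7132, -0.2133]} {'side': ([168.8, 215.0], 0.85, 0.6)}
```

View pics/c7.png

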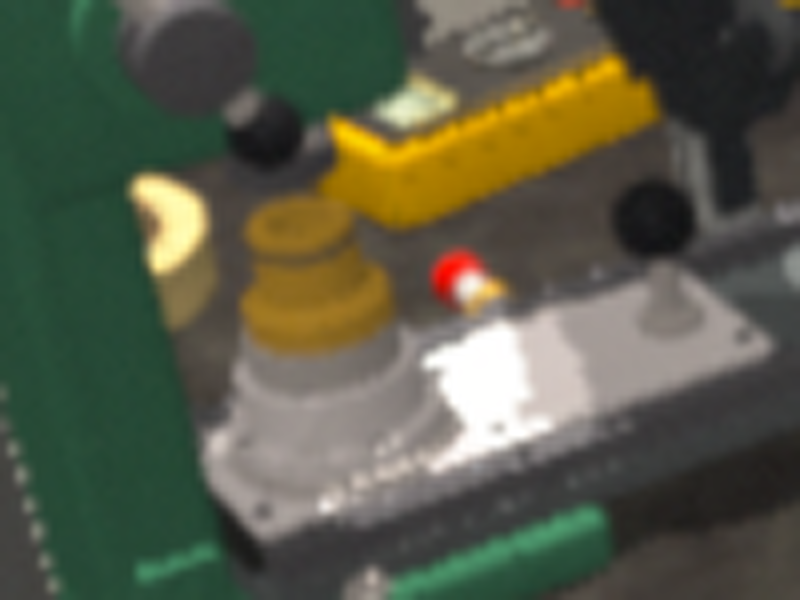

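The shuttle is at about 135 mm: the knob is at side (211,207) and the stack is upright at (168,215). I'll push again in small steps and watch the force.

Request:
carry_out:
  motion:
    - {"tx":-0.07,"ty":0,"tz":-0.05,"ax":0,"ay":0,"az":0,"hand":-1}
    - {"tx":0,"ty":0,"tz":0,"ax":0,"ay":0,"az":0,"hand":-1}

```text
time_s: 33.5
tool_pos: [0.5757, -0.2089, 0.077]
tool_rot: [0.0, -3.139, -0.001]
wrist_force: [-7.1, 0.4, -1.8]
opening: 0.0
grasp_force: 3.6
```

Request:
carry_out:
  motion:
    - {"tx":-0.03,"ty":0,"tz":0,"ax":0,"ay":0,"az":0,"hand":-1}

```text
time_s: 33.6
tool_pos: [0.5761, -0.2088, 0.0769]
tool_rot: [0.0, -3.137, -0.001]
wrist_force: [-16.2, 0.5, 1.9]
opening: -0.001
grasp_force: 7.9
```

Request:
carry_out:
  motion:
    - {"tx":-0.03,"ty":0,"tz":0,"ax":0,"ay":0,"az":0,"hand":-1}

```text
time_s: 33.7
tool_pos: [0.5765, -0.2089, 0.0768]
tool_rot: [0.0, -3.136, -0.001]
wrist_force: [-22.8, 1.4, 3.6]
opening: -0.002
grasp_force: 11.2
```

Request:
carry_out:
  motion:
    - {"tx":-0.03,"ty":0,"tz":0,"ax":0,"ay":0,"az":0,"hand":-1}

```text
time_s: 33.8
tool_pos: [0.5768, -0.2089, 0.0768]
tool_rot: [0.0, -3.134, -0.002]
wrist_force: [-29.1, 0.9, 8.0]
opening: -0.003
grasp_force: 14.6
```

Run:
```python
from h import *
s=telemetry.sense(); print({k:np.round(v,3).tolist() for k,v in s.items()})
S=optics.get_image("side"); print(np.round(atz(S,(163,196),.18),3),np.round(atz(S,(163,196),.13),3))
```

```text
{'time_s': 33.8, 'q': [-0.388, 0.072, 1.744, -0.002, 1.332, -1.958], 'joint_velocities': [0.002, 0.013, -0.016, -0.006, 0.016, 0.006], 'effort': [5.366, -62.044, -68.329, 2.698, -7.619, -0.007], 'tool_pos': [0.577, -0.209, 0.077], 'tool_rot': [0.0, -3.134, -0.002], 'wrist_force': [-29.112, 0.945, 8.03], 'ft_torque': [0.176, 4.721, 0.034], 'grasp_force': 14.643, 'opening': -0.003}
[ 0.732 -0.171  0.18 ] [ 0.695 -0.272  0.13 ]
```

Run:
```python
from h import *
T=optics.get_image("top");S=optics.get_image("side")
y=np.arctan2(-.0073,.1142); d=np.array([np.cos(y),np.sin(y)]); n=np.array([-d[1],d[0]]); o=np.array([.58,-.2063])
f=lambda u,z,im=T:(lambda p:np.round([(p-o)@d,(p-o)@n],4))(atz(im,u,z)[:2])
c=lambda x,y:(210+(x+.5)/3-.5,130+(y+.5)/3-.5)
print("red knob along/across from initial post (expect .075,-.08)",f(c(741,202),.041), f(c(722,201),.041))
print("side red initial", f((187,215),.041,S), "side c7", f((130+458/8-.5,180+275/8-.5),.041,S))
print("bed end (expect -.15)",f(c(597,411),.046),f(c(694,418),.046))
print("knob",f((429.3,249.8),.085))
print("head front bottom (expect .104) z.168",f(c(667,95),.168),"top z.321",f(c(667,10),.321))
```

```text
red knob along/across from initial post (expect .075,-.08) [ 0.0615 -0.0813] [ 0.0609 -0.0622]
side red initial [ 0.0591 -0.0838] side c7 [ 0.057  -0.0903]
bed end (expect -.15) [-0.1652  0.0503] [-0.1635 -0.0457]
knob [-0.1157 -0.0013]
head front bottom (expect .104) z.168 [0.1263 0.02  ] top z.321 [0.154  0.0489]
```

The fixed marks (red knob, bed end) show the shuttle started about 15 mm in. So 135 mm of push is the end stop, past the detent. I'll back off and check the pin.

Request:
carry_out:
  motion:
    - {"tx":0.1,"ty":0,"tz":0,"ax":0,"ay":0,"az":0,"hand":-1}
    - {"tx":0.2,"ty":0,"tz":0,"ax":0,"ay":0,"az":0,"hand":-1}
    - {"tx":0.5,"ty":0,"tz":0,"ax":0,"ay":0,"az":0,"hand":-1}
    - {"tx":0.8,"ty":0,"tz":0,"ax":0,"ay":0,"az":0,"hand":-1}
    - {"tx":0.8,"ty":0,"tz":0,"ax":0,"ay":0,"az":0,"hand":-1}

```text
time_s: 34.45
tool_pos: [0.5067, -0.2089, 0.0777]
tool_rot: [-0.001, 3.141, -0.0]
wrist_force: [0.5, -0.9, 0.6]
opening: -0.003
grasp_force: 0.0
```

Request:
carry_out:
  motion:
    - {"tx":0.5,"ty":0,"tz":-0.5,"ax":0,"ay":0,"az":0,"hand":-1}
    - {"tx":0,"ty":0,"tz":-0.5,"ax":0,"ay":0,"az":0,"hand":-1}
    - {"tx":0,"ty":0,"tz":0,"ax":0,"ay":0,"az":0,"hand":-1}

```text
time_s: 34.75
tool_pos: [0.4937, -0.2095, 0.1106]
tool_rot: [0.0, 3.137, -0.003]
wrist_force: [0.3, -0.2, -0.1]
opening: 0.001
grasp_force: 0.0
```

Run:
```python
from fit import *
S=optics.get_image("side"); now=cv2.cvtColor(S["pixels"],cv2.COLOR_RGB2BGR); i0=cv2.imread("pics/side0.png")
for im in(i0,now):
    w=im[205:226,176:200].astype(float); m=np.clip(w[:,:,2]-np.maximum(w[:,:,0],w[:,:,1])-60,0,None); ys,xs=np.mgrid[205:226,176:200]
    u=((m*xs).sum()/m.sum(),(m*ys).sum()/m.sum()); print("red",np.round(u,2),np.round(atz(S,u,.041),4),m.sum())
print("4mm out shift px",proj(S,(.6401,-.299,.041))-proj(S,(.6404,-.295,.041)))
fit({"side":S},"driver",(.714,-.213),.09)
g=now[199:215,204:220].max(2); n,l,st,c=cv2.connectedComponentsWithStats((g<70).astype(np.uint8)); i=1+np.argmax(st[1:,4]); print("knob",c[i]+[204,199],st[i,4])
print(telemetry.sense()["wrist_force"],telemetry.sense()["tool_pos"])
cv2.imwrite("pics/c8.png",cv2.resize(now[160:260,110:230],(720,600),interpolation=cv2.INTER_CUBIC))
```

```text
red [186.05 213.34] [ 0.631  -0.3042  0.041 ] 2251.0
red [186.04 213.35] [ 0.6311 -0.3042  0.041 ] 2283.0
4mm out shift px [-0.58991314 -0.54791874]
driver {'side': [0.7132, -0.2144], 'both': [0.7132, -0.2144]} {'side': ([168.6, 214.8], 0.8, 0.78)}
knob [210.83760684 205.58974359] 117
[-0.32192784  0.97656427  0.28237583] [ 0.49318144 -0.2090822   0.10807353]
```

View pics/c8.png

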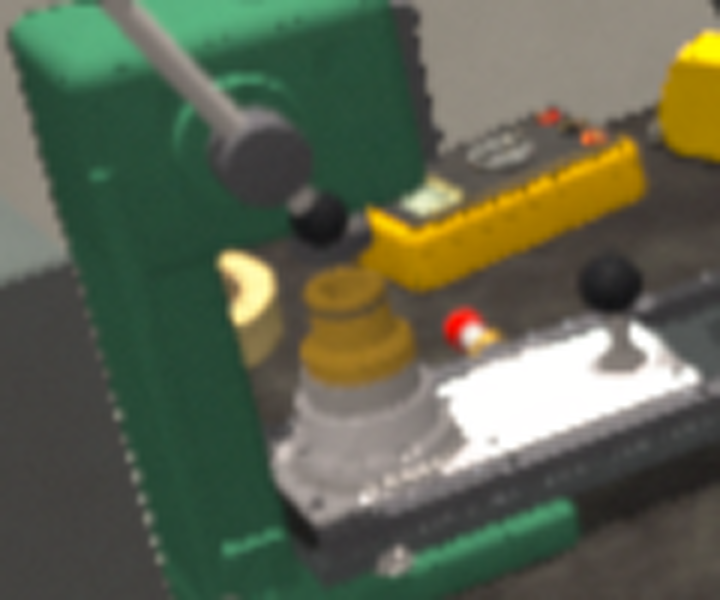

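The picture shows the stack upright under the head at side (168,215), the red detent knob back at its starting pixel (186.0,213.3), so the pin is in, and the gripper clear. I'm handing it in.

```bash
python3 -c "
from plant import manip
print(manip.sign_off())"
```

```text
the job is handed in; nothing more can be done
None
```

The housing, bearing and driver are stacked on the post and the shuttle is pushed in under the ram. The pictures indicate the detent pin is in its notch. I handed the job in; sign-off gave no verdict, and the fingers briefly pressed the knob with about 62 N at the end stop.

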